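# Load the UV curing cabinet and start the cure

## Robot

A 7-joint arm with a two-finger parallel gripper is mounted at the origin on the work surface. World frame = base frame: x ahead of the robot, y to its left, z up, the work surface at z = 0. Lengths are in m, angles in rad, forces in N, time in s.
With the tool pointing down it reaches from about 0.425 to 0.875 m from the base axis. Payload 4.7 kg.
Tool frame: the origin (TCP) lies between the finger pads; the fingertips stand 11 mm ahead of it and the grasp point (between the pads) lies 8 mm behind it; z points along the fingers, y is the line along which they close (so a half turn about z gives the same grasp; the last joint's range is limited). The gripper opens to 87 mm and grips with 3 to 60 N. Pads are 19 mm wide; open, the fingers measure 117 mm over their backs; the gripper's body (75 mm by 190 mm) begins 51 mm behind the grasp point.
Start: joints at [-1.248, 0.321, -0.07, 1.45, 0.023, 1.371, -0.057], TCP at [0.198, 0.619, 0.2] pointing down, gripper open.
Joint ranges: [-2.86, 2.86], [-0.3, 2.09], [-1.38, 1.24], [0.06, 2.45], [-1.56, 4.7], [0.09, 2.05], [-2.69, 2.69]. Speed limits (rad/s): [2.57, 2.57, 3.14, 3.14, 3.14, 3.14, 3.14].

## Interface

Orientations are given as a rotation vector (axis times angle).
In Python, from bench import ctrl gives the robot as it stands. The module is installed in compiled form; this text tells all that it offers.
- The arm moves only by the shell command python3 -m inch 'ROWS' [FORCE]. ROWS is JSON, a list of rows, each an object with "slide": the shift along the tool's x, y, z scaled (see below), a list of three; "angular": the turn, a rotation vector about the tool's x, y, z scaled (see below), a list of three; "claw": the opening, from -1 (shut) to 1 (fully open). In form: [{"slide": [tx, ty, tz], "angular": [rx, ry, rz], "claw": claw}, ...]. A call has 1 to 10 rows; each row is the pose to reach, as a shift and turn from the pose commanded when the call began, along the tool's axes at that moment; what a row does not reach only later rows make up. The controller multiplies each number of a shift by 0.25 m and each number of a turn by 30 degrees. A row lasts 1/10 s, in which the tool goes at most 50 mm and 8.59 degrees, less where a joint would pass 70% of its speed; a pose out of reach is approached as far as the arm can. A call with a number of a shift or a turn outside -1 to 1 is refused whole. A call with a gripper value outside its range is refused whole. The fingers move at their own pace and stop on an object; FORCE is the grip in N (left out, the last holds). Time passes only in rows, so rows that repeat a pose let the fingers close. It gives the time, the measured TCP pose, the force, the opening and the grip force at its end, in the units of the state.
- ctrl.get_state(): the state, without advancing time (a new reading comes with each control period).
- ctrl.get_image(name): name is "scene" or "side" or "wrist"; returns a dict with "color" (420x560x3 uint8, red, green, blue), "depth" (420x560 float32, m along the optical axis (not along the pixel's ray), 0 where there is no reading), "camera_matrix" (3x3 intrinsics, pixels), "extrinsics" (4x4, takes a point from camera to world coordinates); the wrist camera has in their place "tool_from_camera" (4x4, takes a point from camera to tool coordinates, whose origin is the TCP and whose axes are the flange's). Camera axes: x right, y up, looking along -z (the intrinsics and any distortion apply to the point x, -y, -z); pixel columns grow to the right and rows downward; lengths in m; the calibration is good to about 2 mm. A picture is of the moment at which its call begins: read the wrist's pose just before it.
- ctrl.close_job(): hands the job in; it is judged then, once.
Trained networks look in the newest picture that a camera, given by its name, has taken for a name from the list of things; names that differ only in an ending like _2 or _b are one class to them, and where a whole thing is asked for, a point or a joint stands for the part that bears it (a point fixed in the world has none). Each returns a list of dicts, best first, with "confidence" (0 to 1); they miss things now and then, are a little off and sometimes report something else, mostly with a low value. They report only what shows in the picture. A call takes as long as a camera call.
- ctrl.find_in(query, camera): "bbox" ([centre column, centre row, width, height] in pixels, round what is visible of it).
- ctrl.outline_of(query, camera): "mask" (420x560 bool, what is visible of it) and "bbox" ([centre column, centre row, width, height] in pixels, round what is visible of it).
The state is a dict: "time": time; "joint_positions": joint angles; "qd": joint speeds; "joint_torque": joint torques, N m; "position": TCP position; "tool_rot": TCP orientation; "ft_force": force on the tool from outside, world axes, zero at the start; "torque": the same for the moment, N m; "grip_width": opening from 0.0 (shut) to 1.0 (fully open); "grip_force": force on a finger pad.
Only numpy, scipy, OpenCV 4.12 (cv2) and the standard library are available. Lean on these libraries where they do the work, as an engineer would, in place of code of your own. Each camera call takes 0.05 s, during which the arm holds its last target. There are 200 camera calls.

## Task

Put the batch of glued lamp heads in for curing: raise the cabinet's amber door right up by its handle, then pull the tray fully out and stand every lamp head that is on the bench upright on it, each with its lens bezel pressed down fully home. Then push the tray all the way in, lower the door right down onto its sill, and after that press the green start button; leave everything else on the bench where it is.

Things in the scene. Friction and masses are not known exactly. Their poses are not given: they have to be found in the camera images.
- cabinet: UV curing cabinet, grey, 300 mm deep (its x), 320 wide (its y), roof at z 225 mm, two aluminium door guides at its front corners up to z 315; fixed to the bench. Origin: centre of its underside; its own -x axis points out of the front (doorway) horizontally, z up. The tray comes out along its -x, the door rises along z. The black lamp module on the rear half of the roof reaches z 255 mm.
- door (a joint): amber door (rise-and-fall sash) at the cabinet's front, 290 mm wide, 125 tall, 5 thick, its face 156 mm in front of the cabinet's origin. Height of the door above closed in m: 0 = closed, lower edge resting on the sill 66 mm above the bench; 0.125 = against its top stop. Counterbalanced: about 4 N moves it either way and it stays where it is left.
- door_grip (a point): grip point on the door's black upright D handle (round bar 12 mm thick, 85 mm tall, its axis 50 mm in front of the door, in the middle of its width; legs run from both ends back to the door). The point is on the upright bar's axis, 20 mm below its upper end; 151 mm above the bench when closed. Axes as the cabinet's. Pinch it across the cabinet's y, from above or leaning.
- tray (a joint): sliding tray, m pulled out of the cabinet: 0 = fully in, against its rear stop, 0.21 = fully out, against its front stop. About 3 N moves it; it stays where it is left. Its front plate passes just below the closed door.
- tray_floor (a point): middle of the tray's floor (upper surface, 36 mm above the bench), moves with the tray; axes as the cabinet's. Bare aluminium tray, inside 142 mm along x by 270 mm along y, rim 24 mm above its floor (the steel front plate 26 mm). With the tray fully out this point is 129 mm in front of the door, clear of the raised door's handle.
- tray_grip (a point): grip point on the tray's pull, 44 mm above the bench: a level steel bar 14 by 14 mm that sticks out 80 mm from the tray's front plate along the cabinet's -x, ending in a black cross bar 70 mm long. The point is on the bar's axis, 46 mm from the plate, 37 mm from the cross bar. Pinch across the cabinet's y, leaning the tool back from the cabinet by about 0.5 rad: the raised door's handle overhangs.
- start (a joint): the green start button, 32 mm across, facing up on the front of the cabinet's roof; springs back. Value: m pressed, 0 to 0.006; about 5 N presses it fully.
- start_top (a point): centre of the top of the green start button, about 240 mm above the bench
- lamp1: lamp head: upright black cylinder 56 mm across, 66 mm high, 0.2 to 0.35 kg, with an aluminium lens bezel on top. Origin: centre of its underside, z up. The bezel is 55 mm across and 14 thick, its flat top 80 mm above the lamp head's underside when fully home, 90 mm when fully proud. Grip the black part. Two or three of the four lamp heads are present.
- bezel1 (a joint): how far the bezel of lamp1 is pressed on, m: 0 = 10 mm proud (orange seal band showing), 0.010 = fully home against the black body, no orange showing. About 7 N pushes it; it stays where it is left.
- lamp2: lamp head: upright black cylinder 56 mm across, 66 mm high, 0.2 to 0.35 kg, with an aluminium lens bezel on top. Origin: centre of its underside, z up. The bezel is 55 mm across and 14 thick, its flat top 80 mm above the lamp head's underside when fully home, 90 mm when fully proud. Grip the black part. Two or three of the four lamp heads are present.
- bezel2 (a joint): how far the bezel of lamp2 is pressed on, m: 0 = 10 mm proud (orange seal band showing), 0.010 = fully home against the black body, no orange showing. About 7 N pushes it; it stays where it is left.
- lamp3: lamp head: upright black cylinder 56 mm across, 66 mm high, 0.2 to 0.35 kg, with an aluminium lens bezel on top. Origin: centre of its underside, z up. The bezel is 55 mm across and 14 thick, its flat top 80 mm above the lamp head's underside when fully home, 90 mm when fully proud. Grip the black part. Two or three of the four lamp heads are present.
- bezel3 (a joint): how far the bezel of lamp3 is pressed on, m: 0 = 10 mm proud (orange seal band showing), 0.010 = fully home against the black body, no orange showing. About 7 N pushes it; it stays where it is left.
- lamp4: lamp head: upright black cylinder 56 mm across, 66 mm high, 0.2 to 0.35 kg, with an aluminium lens bezel on top. Origin: centre of its underside, z up. The bezel is 55 mm across and 14 thick, its flat top 80 mm above the lamp head's underside when fully home, 90 mm when fully proud. Grip the black part. Two or three of the four lamp heads are present.
- bezel4 (a joint): how far the bezel of lamp4 is pressed on, m: 0 = 10 mm proud (orange seal band showing), 0.010 = fully home against the black body, no orange showing. About 7 N pushes it; it stays where it is left.
- glue: red bottle with blue cap, 42 mm across, 135 tall, not needed. Origin: centre of its underside
- jar: glass jar with a brass-coloured lid, 72 mm across, 85 tall, not needed. Origin: centre of its underside
- beaker: steel cup, 72 mm across, 80 tall, not needed. Origin: centre of its underside
- driver: orange-handled screwdriver lying on the bench, not needed
- brush: green-handled brush lying on the bench, not needed
- gauge: flat black instrument case, 80 by 150 by 18 mm, not needed

How it is judged:
By the outcome, as a careful person would: the job done as asked, in the order asked, and still so for the second after the job is handed in, with the robot touching nothing.
Of lamp1, lamp2, lamp3, lamp4 only 2 to 3 are there at a start; the rules pass over those that are not, and their reading is None.
At some moment in a run one of lamp1, lamp2, lamp3, lamp4 may be knocked a few centimetres aside while the robot is not near it.
Once in a run the grip may slacken for a moment while it holds something.
It also fails if it takes over 210 s, if anything falls off the work surface, if the arm or the gripper's body presses on something with over 40 N, if the wrist force passes 120 N, or if a joint passes its speed limit or range.

## Working session

There is one attempt and no reset: what is moved stays moved. The work goes in short steps, Python scripts to look and compute and a shell command to move; the robot and the scene stay as the last step left them, time stands still between calls to the robot, and variables do not carry over. Pictures are saved under pics/ and viewed, at most 14 in all, crops included, and the job is handed in when it is done.

```bash
mkdir -p pics
cat > h.py <<'E'
import numpy as np, cv2, json
from scipy.spatial.transform import Rotation as R
from bench import ctrl
def grab(n):
    s=ctrl.get_state(); im=ctrl.get_image(n)
    if n=='wrist':
        T=np.eye(4);T[:3,:3]=R.from_rotvec(s['tool_rot']).as_matrix();T[:3,3]=s['position']
        im['extrinsics']=T@im['tool_from_camera']
    return im
def cloud(im):
    d=im['depth'];K=im['camera_matrix'];v,u=np.indices(d.shape)
    P=np.stack([(u-K[0,2])/K[0,0]*d,-(v-K[1,2])/K[1,1]*d,-d],-1)
    E=im['extrinsics'];W=P@E[:3,:3].T+E[:3,3];W[d==0]=np.nan;return W
def save(im,name): cv2.imwrite('pics/'+name,im['color'][:,:,::-1])
def st():
    s=ctrl.get_state();print('t',round(s['time'],2),'p',np.round(s['position'],4),'rv',np.round(s['tool_rot'],3),'F',np.round(s['ft_force'],1),'w',round(s['grip_width'],3),'gf',round(s['grip_force'],1))
    print('q',np.round(s['joint_positions'],2))
    return s
def rel(p,Rm=None,s=None):
    """slide/angular numbers to reach world p, rotation matrix Rm"""
    s=s or ctrl.get_state();R0=R.from_rotvec(s['tool_rot']).as_matrix()
    a=R0.T@(np.array(p)-s['position'])/0.25
    w=R.from_matrix(R0.T@Rm).as_rotvec()/np.radians(30) if Rm is not None else np.zeros(3)
    print('slide',np.round(a,3).tolist(),'ang',np.round(w,3).tolist());return a,w
E
cat > look.py <<'E'
from h import *
s=st();print(R.from_rotvec(s['tool_rot']).as_matrix().round(3))
for c in ('scene','side'):
    im=grab(c);save(im,c+'0.png');W=cloud(im);np.save(c+'.npy',W)
    for q in ['cabinet','door','door_grip','tray','tray_grip','start','lamp1','glue','jar','beaker','driver','brush','gauge']:
        for r in ctrl.outline_of(q,c)[:5]:
            if r['confidence']<.3: continue
            m=r['mask'];p=W[m];p=p[~np.isnan(p[:,0])]
            if len(p)==0: continue
            print(c,q,round(r['confidence'],2),np.round(r['bbox']).astype(int),'med',np.median(p,0).round(3),'lo',np.percentile(p,3,0).round(3),'hi',np.percentile(p,97,0).round(3))
E
python3 look.py
```

```text
t 0.0 p [0.1974 0.6186 0.1989] rv [-4.830e-01 -3.104e+00  3.000e-03] F [ 0.9  0.6 -0.6] w 1.001 gf 0.0
q [-1.25  0.32 -0.07  1.45  0.02  1.37 -0.06]
[[-0.953  0.304 -0.   ]
 [ 0.304  0.953 -0.002]
 [-0.    -0.002 -1.   ]]
scene cabinet 0.7 [394 262 154 155] med [0.539 0.459 0.225] lo [0.35  0.289 0.039] hi [0.668 0.613 0.253]
scene door 0.63 [350 238  32  67] med [0.519 0.299 0.194] lo [0.397 0.259 0.099] hi [0.604 0.322 0.209]
scene door 0.58 [340 249  38  48] med [0.517 0.283 0.049] lo [0.38  0.209 0.03 ] hi [0.555 0.306 0.065]
scene door_grip 0.61 [350 238  32  68] med [0.518 0.299 0.195] lo [0.387 0.259 0.034] hi [0.607 0.323 0.21 ]
scene tray 0.7 [337 248  41  49] med [0.518 0.279 0.048] lo [ 0.384  0.204 -0.003] hi [0.559 0.306 0.065]
scene tray 0.68 [392 263 154 158] med [0.538 0.458 0.225] lo [0.35  0.287 0.035] hi [0.668 0.614 0.254]
scene tray_grip 0.97 [339 246  38  44] med [0.518 0.283 0.049] lo [0.384 0.209 0.028] hi [0.551 0.306 0.065]
scene start 0.48 [394 263 152 157] med [0.537 0.457 0.224] lo [0.349 0.283 0.014] hi [0.668 0.615 0.253]
scene lamp1 0.59 [243 189  14  
[... 2469 characters left out ...]
211 0.035] hi [0.641 0.37  0.065]
side jar 0.9 [318 357  31  48] med [ 0.281 -0.406  0.067] lo [ 0.262 -0.428  0.011] hi [ 0.32  -0.369  0.088]
side beaker 0.77 [364 245  22  28] med [ 0.709 -0.194  0.055] lo [ 0.688 -0.223  0.005] hi [ 0.755 -0.158  0.081]
side driver 0.88 [301 322  62  30] med [ 0.347 -0.295  0.021] lo [ 0.322 -0.364  0.   ] hi [ 0.383 -0.188  0.053]
side brush 0.7 [369 330  61  42] med [ 0.48  -0.415  0.019] lo [ 0.378 -0.442  0.007] hi [ 0.561 -0.395  0.023]
side brush 0.57 [325 247  17  12] med [ 0.58  -0.145  0.086] lo [ 0.558 -0.168  0.075] hi [ 0.608 -0.118  0.09 ]
side gauge 0.67 [309 213  44  21] med [0.743 0.07  0.019] lo [0.686 0.008 0.005] hi [0.806 0.135 0.023]
```

Run:
```python
import cv2,numpy as np
a=cv2.imread('pics/scene0.png');b=cv2.imread('pics/side0.png')
c=cv2.resize(a[110:350,160:500],None,fx=1.6,fy=1.6,interpolation=3);cv2.imwrite('pics/sc.png',c)
d=cv2.resize(b[120:400,120:420],None,fx=2,fy=2,interpolation=3);cv2.imwrite('pics/sd.png',d)
# cabinet fit: roof points z .215-.235
import numpy as np
W=np.load('scene.npy').reshape(-1,3);m=(abs(W[:,2]-.225)<.006)&(W[:,1]>.2)
p=W[m][:,:2].astype(np.float32);print(len(p),cv2.minAreaRect(p))
for f in('scene','side'):
    W=np.load(f+'.npy')
    V=W.reshape(-1,3)
    # door front face: amber via z .1-.19; handle bar forward
    m=(V[:,2]>.1)&(V[:,2]<.185)&(V[:,1]>.2)&(V[:,1]<.36)&(V[:,0]>.3)&(V[:,0]<.7)
    q=V[m]
    if len(q)>20:
        A=np.c_[q[:,0],np.ones(len(q))];w=np.ones(len(q),bool)
        for _ in range(10):
            c,*_r=np.linalg.lstsq(A[w],q[w,1],rcond=None);r=q[:,1]-A@c;w=abs(r)<.006 if _>3 else r>np.median(r)-.01
        print(f,'door line',c,w.sum(),'angle',np.degrees(np.arctan(c[0])),'handle',np.median(q[r<-.03],0),(r<-.03).sum())
```

```text
5595 ((0.4332571029663086, 0.4899851679801941), (0.451632559299469, 0.39582833647727966), 7.753914833068848)
scene door line [0.18249323 0.21776803] 66 angle 10.34228188339771 handle [0.52296134 0.26535545 0.12224934] 55
side door line [0.11796986 0.25290707] 1242 angle 6.728079053753424 handle [0.51035964 0.26191872 0.13723724] 76
```

View pics/sc.png

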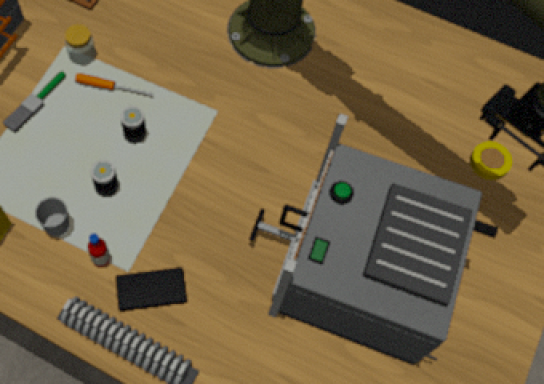

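View pics/sd.png

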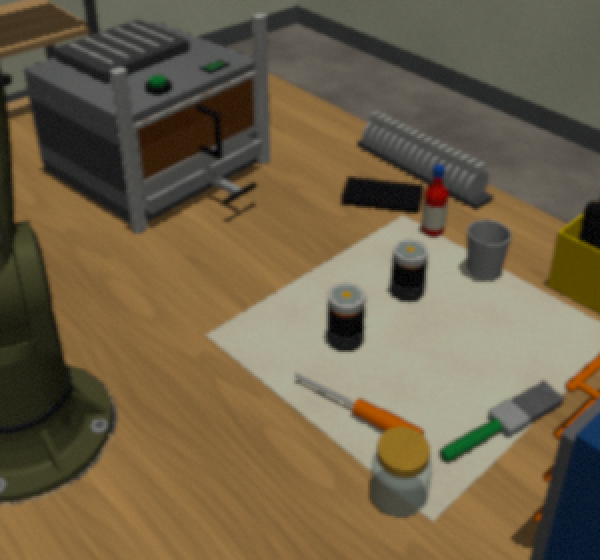

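The scene shows two lamp heads, at about (133,124) and (104,178) in the first crop. Both bezels are proud. The round start button is at (343,191). I'll check the full frame for a third lamp while raising the arm.

```bash
python3 -m inch '[{"slide":[0,0,-0.4],"angular":[0,0,0],"claw":1},{"slide":[0,0,-0.8],"angular":[0,0,0],"claw":1},{"slide":[-0.2,-0.2,-0.9],"angular":[0,0,0.3],"claw":1},{"slide":[-0.34,-0.4,-0.9],"angular":[0,0,0.6],"claw":1},{"slide":[-0.34,-0.4,-0.9],"angular":[0,0,1],"claw":1},{"slide":[-0.34,-0.4,-0.9],"angular":[0,0,1],"claw":1},{"slide":[-0.34,-0.4,-0.9],"angular":[0,0,1],"claw":1},{"slide":[-0.34,-0.4,-0.9],"angular":[0,0,1],"claw":1}]'
python3 - <<'E'
from h import *
s=st();print(R.from_rotvec(s['tool_rot']).as_matrix().round(3))
im=grab('wrist');print(im['tool_from_camera'].round(3),im['camera_matrix'].round(1))
rel([0.5,0.13,0.42],R.from_euler('ZX',[6.8,180],degrees=True).as_matrix())
E
```

```text
time: 2.2
position: [0.2483, 0.4982, 0.4258]
tool_rot: [-1.27, -2.873, -0.003]
ft_force: [-1.2, 1.0, -0.1]
grip_width: 1.002
grip_force: 0.0
t 2.2 p [0.2483 0.4982 0.4258] rv [-1.27  -2.873 -0.003] F [-1.2  1.  -0.1] w 1.002 gf 0.0
q [-1.19  0.11  0.04  1.26 -0.    1.77 -0.41]
[[-0.673  0.74   0.   ]
 [ 0.74   0.673  0.002]
 [ 0.001  0.002 -1.   ]]
[[-0.001  0.964  0.266  0.073]
 [ 1.     0.001  0.     0.001]
 [-0.     0.266 -0.964 -0.186]
 [ 0.     0.     0.     1.   ]] [[301.7   0.  280.5]
 [  0.  301.7 206. ]
 [  0.    0.    1. ]]
slide [-1.77, -0.248, 0.017] ang [-0.002, 0.001, 4.187]
```

View pics/scene0.png

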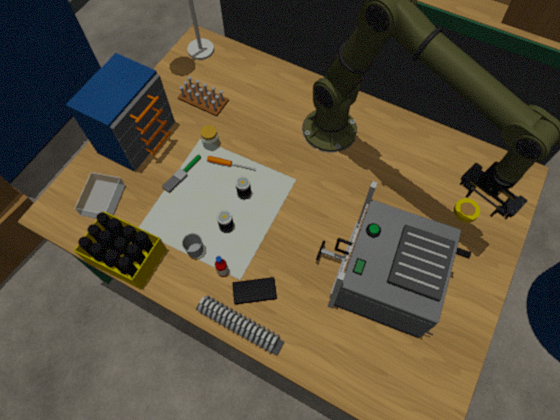

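```bash
python3 -m inch '[{"slide":[-0.2,-0.03,0],"angular":[0,0,0.2],"claw":1},{"slide":[-0.4,-0.06,0],"angular":[0,0,0.4],"claw":1},{"slide":[-0.6,-0.1,0],"angular":[0,0,0.6],"claw":1},{"slide":[-0.8,-0.13,0],"angular":[0,0,0.8],"claw":1},{"slide":[-1,-0.15,0],"angular":[0,0,1],"claw":1},{"slide":[-1,-0.15,0],"angular":[0,0,1],"claw":1},{"slide":[-1,-0.15,0],"angular":[0,0,1],"claw":1}]'
cat >> h.py <<'E'
TH=np.radians(6.8)
def ori(lean=0.,th=None,flip=False):
    th=TH if th is None else th
    cx=np.array([-np.sin(th),np.cos(th),0]);y=np.array([np.cos(th),np.sin(th),0])
    if flip:y=-y
    z=np.sin(lean)*cx+np.array([0,0,-np.cos(lean)])
    return np.stack([np.cross(y,z),y,z],1)
E
python3 - <<'E'
from h import *
st();rel([0.5,0.12,0.38],ori(0.35))
E
```

```text
time: 2.95
position: [0.3888, 0.288, 0.4238]
tool_rot: [-1.971, -2.446, 0.003]
ft_force: [-0.1, 1.1, -0.1]
grip_width: 1.0
grip_force: 0.0
t 2.95 p [0.3888 0.288  0.4238] rv [-1.971 -2.446  0.003] F [-0.1  1.1 -0.1] w 1.0 gf 0.0
q [-0.96 -0.05  0.25  1.43  0.01  1.77 -0.49]
slide [-0.751, 0.292, 0.175] ang [-0.036, 0.669, 0.18]
```

```bash
python3 -m inch '[{"slide":[-0.2,0.06,0],"angular":[0,0.1,0],"claw":1},{"slide":[-0.4,0.15,0.05],"angular":[0,0.3,0.1],"claw":1},{"slide":[-0.6,0.25,0.1],"angular":[-0.02,0.5,0.15],"claw":1},{"slide":[-0.75,0.29,0.17],"angular":[-0.036,0.67,0.18],"claw":1},{"slide":[-0.75,0.29,0.17],"angular":[-0.036,0.67,0.18],"claw":1},{"slide":[-0.75,0.29,0.17],"angular":[-0.036,0.67,0.18],"claw":1}]'
python3 - <<'E'
from h import *
st();im=grab('wrist');save(im,'w1.png');W=cloud(im);np.save('w1.npy',W)
for q in ['door_grip','tray_grip','start','door']:
    for r in ctrl.outline_of(q,'wrist')[:3]:
        p=W[r['mask']];p=p[~np.isnan(p[:,0])]
        print(q,round(r['confidence'],2),np.round(r['bbox']),np.median(p,0).round(3) if len(p) else '')
E
```

```text
time: 3.55
position: [0.4995, 0.1202, 0.3806]
tool_rot: [-1.9, -2.138, -0.334]
ft_force: [-0.7, 0.8, -0.9]
grip_width: 1.0
grip_force: 0.0
t 3.55 p [0.4995 0.1202 0.3806] rv [-1.9   -2.138 -0.334] F [-0.7  0.8 -0.9] w 1.0 gf 0.0
q [-0.68 -0.02  0.65  1.52 -0.34  1.66  0.06]
door_grip 0.92 [307. 119. 227.  69.] [0.512 0.309 0.166]
tray_grip 0.68 [297. 156. 162.  67.] [0.514 0.302 0.049]
start 0.64 [264.  36.  28.  30.] [0.455 0.347 0.247]
door 0.66 [308. 115. 233.  69.] [0.512 0.31  0.166]
door 0.57 [265.  35.  21.  29.] [0.456 0.347 0.247]
```

View pics/w1.png

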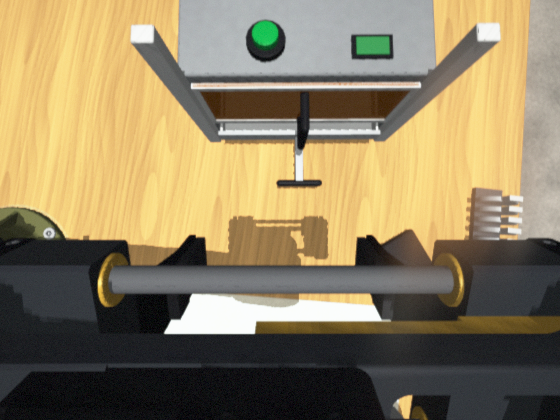

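The wrist view shows the handle bar at (304,92–150), the tray pull at (299,150) with its cross bar at (299,183), and the start button at (265,34).

Run:
```python
from h import *
W=np.load('w1.npy');im=cv2.imread('pics/w1.png')
V=W.reshape(-1,3)
# roof front edge: z~.225 pts
m=(abs(V[:,2]-.226)<.008)&(V[:,1]>.25)
p=V[m];print('roof z',np.median(p[:,2]))
xs=np.arange(.41,.60,.01);e=[]
for x in xs:
    q=p[abs(p[:,0]-x)<.005]
    if len(q)>5:e.append((x,np.percentile(q[:,1],2)))
e=np.array(e);c=np.polyfit(e[:,0],e[:,1],1);print('roof edge',c,np.degrees(np.arctan(c[0])),np.std(e[:,1]-np.polyval(c,e[:,0])))
# front plate of tray top (z~.062) edge
for lo,hi,n in((.055,.072,'plate'),(.018,.04,'low')):
    q=V[(V[:,2]>lo)&(V[:,2]<hi)&(V[:,1]>.24)&(V[:,1]<.36)&(V[:,0]>.36)&(V[:,0]<.67)]
    e=[(x,np.percentile(q[abs(q[:,0]-x)<.005][:,1],3)) for x in np.arange(.40,.62,.01) if (abs(q[:,0]-x)<.005).sum()>5]
    e=np.array(e)
    if len(e)>4:
        c=np.polyfit(e[:,0],e[:,1],1);r=e[:,1]-np.polyval(c,e[:,0]);e=e[abs(r)<.01];c=np.polyfit(e[:,0],e[:,1],1);print(n,c,np.degrees(np.arctan(c[0])),len(e))
# guide tops
for s in(-1,1):
    q=V[(V[:,2]>.30)&(V[:,2]<.33)&((V[:,0]-.5)*s>0)&(V[:,1]>.2)];print('guide',len(q),q.mean(0).round(4) if len(q) else '')
for r in (95,100,110,120,130,140,145,150,155,165,175,183,184):
    row=W[r];g=im[r].max(1)
    idx=[c for c in range(285,325) if row[c,2]>.03 and row[c,1]<.285]
    if idx: print(r,idx[0],idx[-1],row[idx].mean(0).round(4), row[idx[0]].round(3),row[idx[-1]].round(3))
```

```text
roof z 0.22567351816110945
roof edge [0.12265751 0.25444577] 6.992828688657126 0.00016845871675982827
plate [0.12098729 0.233373  ] 6.898531512653992 21
low [0.12222107 0.23304705] 6.968191487628091 20
guide 723 [0.3541 0.288  0.312 ]
guide 818 [0.6667 0.3261 0.3119]
120 301 309 [0.5151 0.2742 0.192 ] [0.51  0.274 0.191] [0.521 0.276 0.188]
130 300 308 [0.5153 0.2613 0.1902] [0.51  0.263 0.185] [0.521 0.262 0.189]
140 297 306 [0.5149 0.261  0.1466] [0.509 0.274 0.103] [0.521 0.261 0.149]
145 295 304 [0.5138 0.2638 0.1107] [0.508 0.28  0.052] [0.52  0.26  0.127]
150 295 302 [0.5141 0.2649 0.0772] [0.509 0.271 0.051] [0.519 0.259 0.101]
155 295 302 [0.516  0.263  0.0515] [0.51  0.262 0.051] [0.522 0.264 0.05 ]
165 295 302 [0.518  0.245  0.0518] [0.512 0.245 0.05 ] [0.524 0.246 0.052]
175 295 302 [0.52   0.2272 0.0514] [0.514 0.227 0.048] [0.526 0.228 0.052]
183 285 321 [0.5296 0.214  0.0508] [0.498 0.21  0.049] [0.562 0.218 0.048]
184 285 321 [0.5298 0.2123 0.0504] [0.498 0.208 0.051] [0.562 0.216 0.049]
```

```bash
sed -i 's/TH=np.radians(6.8)/TH=np.radians(6.95)/' h.py
cat >> h.py <<'E'
CX=np.array([-np.sin(TH),np.cos(TH),0]);CY=np.array([-np.cos(TH),-np.sin(TH),0])
H=np.array([.5153,.267,.170]);TG=np.array([.5173,.250,.044])
def tcp(g,Rm): return np.array(g)+.008*Rm[:,2]
E
python3 - <<'E'
from h import *
Rm=ori(.3);t=tcp(H,Rm);rel(t-.1*Rm[:,2],Rm);rel(t,Rm)
E
```

```text
slide [0.252, 0.136, 0.625] ang [0.002, -0.098, 0.009]
slide [0.232, 0.135, 1.025] ang [0.002, -0.098, 0.009]
```

```bash
python3 -m inch '[{"slide":[0.13,0.07,0.2],"angular":[0,-0.1,0.01],"claw":1},{"slide":[0.25,0.136,0.4],"angular":[0,-0.1,0.01],"claw":1},{"slide":[0.252,0.136,0.6],"angular":[0,-0.1,0.01],"claw":1},{"slide":[0.252,0.136,0.63],"angular":[0,-0.1,0.01],"claw":1},{"slide":[0.252,0.136,0.63],"angular":[0,-0.1,0.01],"claw":1}]'
python3 - <<'E'
from h import *
Rm=ori(.3);t=tcp(H,Rm);rel(t,Rm)
E
```

```text
time: 4.3
position: [0.516, 0.2409, 0.2524]
tool_rot: [-1.923, -2.172, -0.28]
ft_force: [-0.5, -0.0, 0.1]
grip_width: 1.001
grip_force: 0.0
slide [0.003, 0.013, 0.378] ang [-0.013, 0.006, -0.002]
```

```bash
python3 -m inch '[{"slide":[0,0.01,0.13],"angular":[0,0,0],"claw":1},{"slide":[0,0.01,0.25],"angular":[0,0,0],"claw":1},{"slide":[0,0.01,0.38],"angular":[0,0,0],"claw":1},{"slide":[0,0.01,0.38],"angular":[0,0,0],"claw":1},{"slide":[0,0.01,0.38],"angular":[0,0,0],"claw":-1},{"slide":[0,0.01,0.38],"angular":[0,0,0],"claw":-1},{"slide":[0,0.01,0.38],"angular":[0,0,0],"claw":-1},{"slide":[0,0.01,0.38],"angular":[0,0,0],"claw":-1},{"slide":[0,0.01,0.38],"angular":[0,0,0],"claw":-1},{"slide":[0,0.01,0.38],"angular":[0,0,0],"claw":-1}]' 30
python3 - <<'E'
from h import *
s=st();rel(s['position']+[0,0,.1])
rel(s['position']+[0,0,.125])
E
```

```text
time: 5.3
position: [0.5195, 0.2649, 0.166]
tool_rot: [-1.933, -2.168, -0.292]
ft_force: [-0.1, -1.0, -0.2]
grip_width: 0.539
grip_force: 0.0
t 5.3 p [0.5195 0.2649 0.166 ] rv [-1.933 -2.168 -0.292] F [-0.1 -1.  -0.2] w 0.539 gf 0.0
q [-0.79  0.15  0.52  1.78 -0.4   1.2  -0.03]
slide [0.118, 0.0, -0.382] ang [0.0, 0.0, 0.0]
slide [0.147, 0.0, -0.478] ang [0.0, 0.0, 0.0]
```

```bash
python3 -m inch '[{"slide":[0.016,-0.016,0.01],"angular":[0,0,0],"claw":-1},{"slide":[0.016,-0.016,0.01],"angular":[0,0,0],"claw":-1},{"slide":[0.016,-0.016,0.01],"angular":[0,0,0],"claw":-1},{"slide":[0.016,-0.016,0.01],"angular":[0,0,0],"claw":-1},{"slide":[0.016,-0.016,0.01],"angular":[0,0,0],"claw":-1},{"slide":[0.016,-0.016,0.01],"angular":[0,0,0],"claw":-1},{"slide":[0.016,-0.016,0.01],"angular":[0,0,0],"claw":-1},{"slide":[0.016,-0.016,0.01],"angular":[0,0,0],"claw":-1}]' 30
```

```text
time: 6.1
position: [0.5141, 0.269, 0.1644]
tool_rot: [-1.932, -2.167, -0.29]
ft_force: [-5.4, -1.9, 2.2]
grip_width: 0.113
grip_force: 30.0
```

```bash
python3 -m inch '[{"slide":[0.018,0,-0.06],"angular":[0,0,0],"claw":-1},{"slide":[0.036,0,-0.12],"angular":[0,0,0],"claw":-1},{"slide":[0.054,0,-0.18],"angular":[0,0,0],"claw":-1},{"slide":[0.072,0,-0.24],"angular":[0,0,0],"claw":-1},{"slide":[0.09,0,-0.3],"angular":[0,0,0],"claw":-1},{"slide":[0.108,0,-0.35],"angular":[0,0,0],"claw":-1},{"slide":[0.118,0,-0.382],"angular":[0,0,0],"claw":-1},{"slide":[0.118,0,-0.382],"angular":[0,0,0],"claw":-1}]' 30
```

```text
time: 6.9
position: [0.5141, 0.269, 0.2673]
tool_rot: [-1.931, -2.168, -0.292]
ft_force: [-7.8, -2.6, 3.2]
grip_width: 0.118
grip_force: 30.0
```

```bash
python3 -m inch '[{"slide":[0.0045,0,-0.015],"angular":[0,0,0],"claw":-1},{"slide":[0.009,0,-0.03],"angular":[0,0,0],"claw":-1},{"slide":[0.0135,0,-0.045],"angular":[0,0,0],"claw":-1},{"slide":[0.0135,0,-0.045],"angular":[0,0,0],"claw":-1}]' 30;python3 - <<'E'
from h import *
im=grab('side');W=cloud(im)
for r in ctrl.outline_of('door','side')[:2]:
    p=W[r['mask']];p=p[~np.isnan(p[:,0])];print(r['confidence'],np.percentile(p,[2,5,95,98],0).round(3))
E
```

```text
time: 7.3
position: [0.514, 0.2689, 0.2744]
tool_rot: [-1.933, -2.168, -0.287]
ft_force: [-2.5, 2.4, -15.9]
grip_width: 0.114
grip_force: 30.0
0.58 [[0.37  0.26  0.196]
 [0.376 0.273 0.2  ]
 [0.636 0.328 0.312]
 [0.647 0.33  0.318]]
```

```bash
python3 -m inch '[{"slide":[0,0,0.01],"angular":[0,0,0],"claw":0},{"slide":[0,0,0.01],"angular":[0,0,0],"claw":0},{"slide":[0,0,0.01],"angular":[0,0,0],"claw":0},{"slide":[0,0,0.01],"angular":[0,0,0],"claw":0},{"slide":[0,0,0.01],"angular":[0,0,0],"claw":0},{"slide":[0,0,-0.1],"angular":[0,0,0],"claw":0.2},{"slide":[0,0,-0.25],"angular":[0,0,0],"claw":0.2},{"slide":[-0.1,0,-0.4],"angular":[0,0,0],"claw":0.2},{"slide":[-0.3,0,-0.4],"angular":[0,0,0],"claw":0.2},{"slide":[-0.4,0,-0.4],"angular":[0,0.3,0],"claw":0.2}]' 30;python3 - <<'E'
from h import *
Rm=ori(.5);t=tcp(TG,Rm);st();rel(t-.16*Rm[:,2],Rm);rel(t,Rm)
E
```

```text
time: 8.4
position: [0.53, 0.1468, 0.3451]
tool_rot: [-1.839, -2.081, -0.431]
ft_force: [1.0, 1.8, -2.1]
grip_width: 0.597
grip_force: 0.0
t 8.4 p [0.53   0.1468 0.3451] rv [-1.839 -2.081 -0.431] F [ 1.   1.8 -2.1] w 0.597 gf 0.0
q [-0.63  0.07  0.67  1.55 -0.49  1.6   0.16]
slide [-0.181, -0.006, 0.658] ang [0.014, 0.093, 0.007]
slide [-0.15, -0.01, 1.297] ang [0.014, 0.093, 0.007]
```

```bash
python3 -m inch '[{"slide":[-0.1,0,0.15],"angular":[0,0.1,0],"claw":0.2},{"slide":[-0.18,0,0.3],"angular":[0.01,0.1,0],"claw":0.2},{"slide":[-0.18,0,0.5],"angular":[0.01,0.1,0],"claw":0.2},{"slide":[-0.18,0,0.66],"angular":[0.01,0.1,0],"claw":0.2},{"slide":[-0.18,0,0.66],"angular":[0.01,0.1,0],"claw":0.2},{"slide":[-0.18,0,0.66],"angular":[0.01,0.1,0],"claw":0.2}]' 30;python3 - <<'E'
from h import *
im=grab('wrist');W=cloud(im)
for q in('tray_grip','door_grip'):
  for r in ctrl.outline_of(q,'wrist')[:2]:
    p=W[r['mask']];p=p[~np.isnan(p[:,0])];print(q,r['confidence'],r['bbox'],np.median(p,0).round(4))
    if q=='tray_grip':
        b=p[(p[:,1]>.225)&(p[:,1]<.28)&(p[:,2]<.06)&(p[:,2]>.045)];print(len(b),b.mean(0),np.percentile(b,[5,95],0).round(4))
Rm=ori(.5);t=tcp(TG,Rm);st();rel(t,Rm)
E
```

```text
time: 9.0
position: [0.5262, 0.1755, 0.175]
tool_rot: [-1.814, -2.038, -0.46]
ft_force: [0.4, -0.5, 1.2]
grip_width: 0.598
grip_force: 0.0
tray_grip 0.6 [278.7, 134.5, 253.2, 182.3] [0.5132 0.3571 0.0369]
617 [0.51234604 0.25266218 0.05151779] [[0.5088 0.2277 0.0499]
 [0.5249 0.2788 0.0529]]
door_grip 0.65 [277.2, 47.9, 492.1, 95.7] [0.5158 0.3081 0.2122]
t 9.15 p [0.5279 0.1746 0.1769] rv [-1.816 -2.038 -0.466] F [ 0.  -0.3  0.5] w 0.602 gf 0.0
q [-0.62  0.17  0.66  1.82 -0.62  1.32  0.35]
slide [0.012, -0.008, 0.645] ang [0.007, -0.002, -0.01]
```

```bash
python3 -m inch '[{"slide":[0.01,-0.01,0.17],"angular":[0,0,0],"claw":0.2},{"slide":[0.01,-0.01,0.34],"angular":[0,0,0],"claw":0.2},{"slide":[0.01,-0.01,0.5],"angular":[0,0,0],"claw":0.2},{"slide":[0.01,-0.01,0.64],"angular":[0,0,0],"claw":0.2},{"slide":[0.01,-0.01,0.64],"angular":[0,0,0],"claw":-1},{"slide":[0.01,-0.01,0.64],"angular":[0,0,0],"claw":-1},{"slide":[0.01,-0.01,0.64],"angular":[0,0,0],"claw":-1},{"slide":[0.01,-0.01,0.64],"angular":[0,0,0],"claw":-1},{"slide":[0.01,-0.01,0.64],"angular":[0,0,0],"claw":-1},{"slide":[0.01,-0.01,0.64],"angular":[0,0,0],"claw":-1}]' 30;python3 - <<'E'
from h import *
s=st();rel(s['position']-.1*CX);rel(s['position']-.21*CX)
E
```

```text
time: 10.15
position: [0.5141, 0.2536, 0.0359]
tool_rot: [-1.815, -2.037, -0.462]
ft_force: [0.2, 1.0, 2.0]
grip_width: 0.138
grip_force: 0.3
t 10.15 p [0.5141 0.2536 0.0359] rv [-1.815 -2.037 -0.462] F [0.2 1.  2. ] w 0.138 gf 0.3
q [-0.66  0.33  0.56  1.96 -0.8   1.06  0.45]
slide [-0.351, 0.002, -0.192] ang [0.0, 0.0, 0.0]
slide [-0.736, 0.005, -0.404] ang [0.0, 0.0, 0.0]
```

```bash
python3 -m inch '[{"slide":[0,0,0],"angular":[0,0,0],"claw":-1},{"slide":[0,0,0],"angular":[0,0,0],"claw":-1},{"slide":[-0.09,0,-0.05],"angular":[0,0,0],"claw":-1},{"slide":[-0.18,0,-0.1],"angular":[0,0,0],"claw":-1},{"slide":[-0.27,0,-0.15],"angular":[0,0,0],"claw":-1},{"slide":[-0.36,0,-0.2],"angular":[0,0,0],"claw":-1},{"slide":[-0.45,0.003,-0.247],"angular":[0,0,0],"claw":-1},{"slide":[-0.54,0.003,-0.296],"angular":[0,0,0],"claw":-1},{"slide":[-0.63,0.004,-0.346],"angular":[0,0,0],"claw":-1},{"slide":[-0.68,0.005,-0.373],"angular":[0,0,0],"claw":-1}]' 30;python3 - <<'E'
from h import *
s=st()
E
```

```text
time: 11.15
position: [0.5371, 0.0589, 0.0347]
tool_rot: [-1.817, -2.035, -0.459]
ft_force: [0.7, 0.3, -0.7]
grip_width: 0.004
grip_force: 0.0
t 11.15 p [0.5371 0.0589 0.0347] rv [-1.817 -2.035 -0.459] F [ 0.7  0.3 -0.7] w 0.004 gf 0.0
q [-0.38  0.43  0.67  1.88 -0.76  1.26  0.75]
```

```bash
python3 -m inch '[{"slide":[-0.02,0,-0.011],"angular":[0,0,0],"claw":-1},{"slide":[-0.04,0,-0.022],"angular":[0,0,0],"claw":-1},{"slide":[-0.055,0,-0.03],"angular":[0,0,0],"claw":-1},{"slide":[-0.07,0,-0.038],"angular":[0,0,0],"claw":-1},{"slide":[-0.07,0,-0.038],"angular":[0,0,0],"claw":-1}]' 30
```

```text
time: 11.65
position: [0.5395, 0.0417, 0.035]
tool_rot: [-1.814, -2.037, -0.46]
ft_force: [-0.2, 0.3, -0.8]
grip_width: 0.005
grip_force: 0.0
```

Run:
```python
from h import *
im=grab('side');W=cloud(im);cv2.imwrite('pics/s2.png',cv2.resize(im['color'][110:310,120:400,::-1],None,fx=2.5,fy=2.5,interpolation=3))
```

```text
(no output)
```

View pics/s2.png

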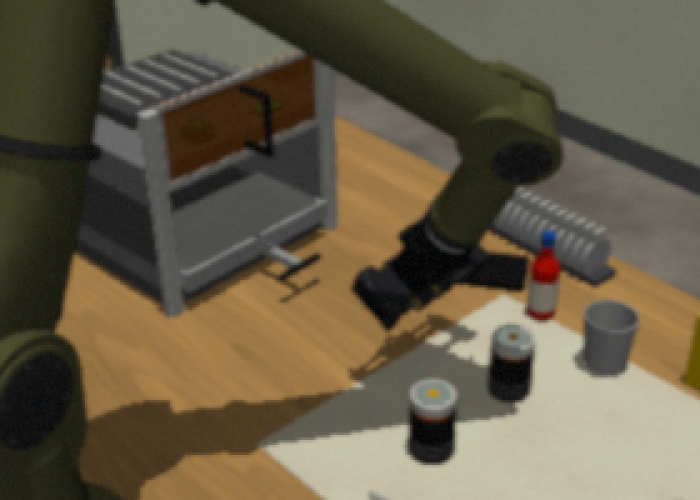

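The door is fully up, with its handle at (260,120), but the tray is still in, with its pull at (285,262). The pinch slipped, so I'll retry it.

```bash
python3 -m inch '[{"slide":[0,0,-0.1],"angular":[0,0,0],"claw":0.2},{"slide":[0,0,-0.3],"angular":[0,0,0],"claw":0.2},{"slide":[0.1,0,-0.35],"angular":[0,0,0],"claw":0.2},{"slide":[0.3,0,-0.35],"angular":[0,0,0],"claw":0.2},{"slide":[0.5,0,-0.3],"angular":[0,0,0],"claw":0.2},{"slide":[0.6,0,-0.25],"angular":[0,0,0],"claw":0.2},{"slide":[0.7,0,-0.25],"angular":[0,0,0],"claw":0.2},{"slide":[0.72,0,-0.23],"angular":[0,0,0],"claw":0.2},{"slide":[0.72,0,-0.23],"angular":[0,0,0],"claw":0.2}]' 40;python3 - <<'E'
from h import *
Rm=ori(.5);t=tcp(TG,Rm);st();rel(t,Rm)
E
```

```text
time: 12.6
position: [0.5243, 0.172, 0.1716]
tool_rot: [-1.811, -2.039, -0.459]
ft_force: [0.3, -0.0, 0.2]
grip_width: 0.592
grip_force: 0.0
t 12.6 p [0.5243 0.172  0.1716] rv [-1.811 -2.039 -0.459] F [ 0.3 -0.   0.2] w 0.592 gf 0.0
q [-0.61  0.18  0.65  1.83 -0.62  1.32  0.36]
slide [0.029, 0.012, 0.63] ang [-0.005, -0.002, -0.007]
```

```bash
python3 -m inch '[{"slide":[0.03,0.01,0.2],"angular":[0,0,0],"claw":0.2},{"slide":[0.03,0.01,0.4],"angular":[0,0,0],"claw":0.2},{"slide":[0.03,0.01,0.58],"angular":[0,0,0],"claw":0.2},{"slide":[0.03,0.01,0.64],"angular":[0,0,0],"claw":0.2},{"slide":[0.03,0.01,0.64],"angular":[0,0,0],"claw":-1},{"slide":[0.03,0.01,0.64],"angular":[0,0,0],"claw":-1},{"slide":[0.03,0.01,0.64],"angular":[0,0,0],"claw":-1},{"slide":[0.03,0.01,0.64],"angular":[0,0,0],"claw":-1},{"slide":[0.03,0.01,0.64],"angular":[0,0,0],"claw":-1},{"slide":[0.03,0.01,0.64],"angular":[0,0,0],"claw":-1}]' 40;python3 -m inch '[{"slide":[0,0,0],"angular":[0,0,0],"claw":-1},{"slide":[0,0,0],"angular":[0,0,0],"claw":-1},{"slide":[0,0,0],"angular":[0,0,0],"claw":-1},{"slide":[0,0,0],"angular":[0,0,0],"claw":-1}]' 40
```

```text
time: 13.6
position: [0.5176, 0.254, 0.036]
tool_rot: [-1.814, -2.037, -0.462]
ft_force: [0.7, -0.6, 1.1]
grip_width: 0.142
grip_force: 0.2
time: 14.0
position: [0.517, 0.2547, 0.0359]
tool_rot: [-1.813, -2.037, -0.461]
ft_force: [-0.5, -0.4, 4.8]
grip_width: -0.0
grip_force: 2.8
```

Run:
```python
from h import *
im=grab('wrist');save(im,'w3.png')
```

```text
(no output)
```

View pics/w3.png

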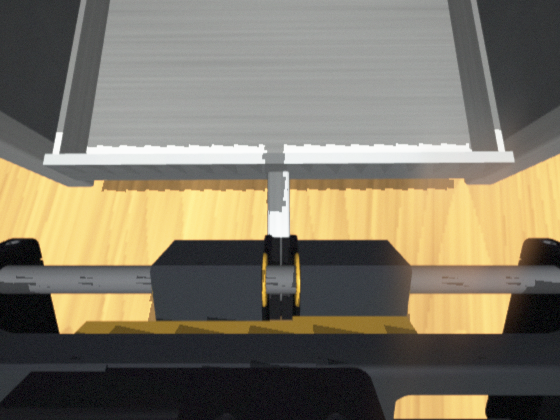

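Run:
```python
from h import *
st();im=grab('wrist');W=cloud(im)
for r in range(165,330,9): print(r,[ (W[r,c]*1000).round(0).astype(int).tolist() if not np.isnan(W[r,c,0]) else None for c in (262,272,280,288,298)])
```

```text
t 14.05 p [0.5171 0.2547 0.0359] rv [-1.813 -2.036 -0.461] F [-1.6 -0.9  6.1] w 0.006 gf 2.9
q [-0.66  0.34  0.56  1.95 -0.8   1.07  0.45]
165 [[502, 296, 60], [508, 296, 60], [513, 297, 60], [518, 297, 61], [524, 298, 60]]
174 [[501, 295, 44], [509, 293, 53], [513, 294, 52], [519, 295, 51], [525, 298, 43]]
183 [[498, 303, 1], [509, 287, 52], [514, 288, 52], [519, 289, 51], [526, 306, 1]]
192 [[499, 295, 2], [510, 282, 52], [515, 282, 52], [520, 283, 51], [527, 299, 1]]
201 [[500, 288, 2], [511, 276, 53], [516, 276, 53], [520, 277, 51], [528, 291, 2]]
210 [[500, 281, 1], [511, 270, 52], [516, 271, 51], [521, 271, 51], [529, 284, -1]]
219 [[501, 273, 1], [512, 264, 53], [517, 265, 51], [522, 266, 52], [529, 277, 1]]
228 [[502, 266, 1], [513, 259, 53], [517, 260, 50], [522, 260, 51], [530, 269, 1]]
237 [[503, 259, 2], [513, 254, 51], [518, 254, 52], [523, 254, 60], [531, 263, 1]]
246 [[515, 239, 145], [515, 246, 72], [519, 247, 73], [523, 247, 73], [526, 240, 145]]
255 [[516, 236, 151], [516, 241, 84], [520, 241, 81], [524, 242, 83], [526, 237, 146]]
264 [[516, 234, 151], [517, 236, 92], [520, 237, 79], [524, 237, 91], [526, 235, 151]]
273 [[517, 231, 151], [519, 232, 148], [521, 232, 146], [523, 232, 146], [526, 232, 150]]
282 [[517, 229, 151], [519, 229, 148], [522, 229, 148], [524, 230, 147], None]
291 [[517, 227, 151], [520, 227, 145], [522, 227, 147], [524, 227, 147], [527, 228, 152]]
300 [[517, 224, 149], [519, 221, 99], [522, 221, 90], [526, 222, 100], [527, 225, 149]]
309 [[518, 222, 148], None, [523, 217, 90], [526, 218, 97], [527, 223, 143]]
318 [[518, 219, 147], [520, 213, 95], [524, 202, 2], [527, 214, 95], [527, 221, 150]]
327 [[518, 218, 154], [521, 218, 153], [523, 219, 154], [525, 219, 154], [527, 219, 155]]
```

Run:
```python
import cv2
a=cv2.imread('pics/w3.png');cv2.imwrite('pics/w3c.png',cv2.resize(a[150:340,200:360],None,fx=4,fy=3,interpolation=cv2.INTER_CUBIC))
```

View pics/w3c.png

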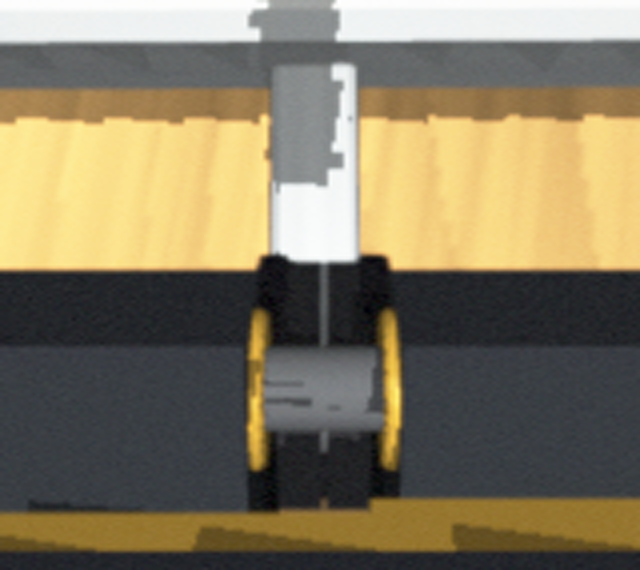

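Run:
```python
from h import *
W=np.load('w1.npy')
p0=np.array([.4995,.1202,.3806]);R0=R.from_rotvec([-1.9,-2.138,-.334]).as_matrix()
L=(W-p0)@R0*1000
for r in range(228,300,6): print(r,[L[r,c].round(0).tolist() for c in (180,186,192,198,204)])
```

```text
228 [[-120.0, -190.0, 360.0], [-121.0, -180.0, 362.0], [-120.0, -168.0, 361.0], [-120.0, -156.0, 360.0], [-120.0, -145.0, 361.0]]
234 [[-131.0, -191.0, 358.0], [-131.0, -179.0, 358.0], [-131.0, -168.0, 358.0], [-131.0, -156.0, 356.0], [-131.0, -145.0, 357.0]]
240 [[-141.0, -190.0, 353.0], [12.0, -50.0, -31.0], [12.0, -47.0, -30.0], [10.0, -45.0, -27.0], [9.0, -42.0, -24.0]]
246 [[12.0, -51.0, -40.0], [12.0, -48.0, -40.0], [10.0, -46.0, -36.0], [11.0, -43.0, -36.0], [6.0, -42.0, -26.0]]
252 [[12.0, -48.0, -47.0], [11.0, -47.0, -44.0], [10.0, -44.0, -43.0], [8.0, -42.0, -38.0], [3.0, -42.0, -27.0]]
258 [[11.0, -47.0, -51.0], [11.0, -44.0, -51.0], [9.0, -43.0, -47.0], [5.0, -42.0, -39.0], [0.0, -42.0, -28.0]]
264 [[11.0, -45.0, -57.0], [11.0, -43.0, -58.0], [6.0, -43.0, -48.0], [2.0, -42.0, -40.0], [-4.0, -42.0, -29.0]]
270 [[34.0, -27.0, -109.0], [34.0, -25.0, -109.0], [34.0, -24.0, -108.0], [34.0, -22.0, -108.0], [33.0, -21.0, -107.0]]
276 [[32.0, -27.0, -109.0], [32.0, -25.0, -109.0], [33.0, -23.0, -110.0], [33.0, -22.0, -110.0], [33.0, -20.0, -110.0]]
282 [[31.0, -27.0, -110.0], [31.0, -25.0, -110.0], [31.0, -23.0, -111.0], [31.0, -22.0, -110.0], [31.0, -20.0, -110.0]]
288 [[30.0, -27.0, -111.0], [29.0, -25.0, -110.0], [30.0, -23.0, -111.0], [30.0, -22.0, -111.0], [29.0, -20.0, -110.0]]
294 [[2.0, -42.0, -69.0], [-2.0, -42.0, -62.0], [-236.0, -165.0, 317.0], [-236.0, -154.0, 318.0], [-236.0, -142.0, 318.0]]
```

The wrist depth shows the real fingertips about 22 mm behind the reported TCP, not 11 mm ahead of it. The fingers had closed on top of the bar. From here I'll put the grasp point 40 mm behind the reported TCP.

```bash
sed -i 's/\.008\*Rm/.040*Rm/' h.py; python3 -m inch '[{"slide":[0,0,-0.1],"angular":[0,0,0],"claw":-1},{"slide":[0,0,-0.15],"angular":[0,0,0],"claw":0},{"slide":[0,0,-0.15],"angular":[0,0,0],"claw":0},{"slide":[0,0,-0.15],"angular":[0,0,0],"claw":0},{"slide":[0,0,-0.15],"angular":[0,0,0],"claw":0},{"slide":[0,0,-0.15],"angular":[0,0,0],"claw":0},{"slide":[0,0,-0.15],"angular":[0,0,0],"claw":0}]' 40;python3 - <<'E'
from h import *
Rm=ori(.5);t=tcp(TG,Rm);st();rel(t,Rm)
E
```

```text
time: 14.8
position: [0.5188, 0.2366, 0.0674]
tool_rot: [-1.814, -2.037, -0.458]
ft_force: [0.0, -0.4, 0.8]
grip_width: 0.45
grip_force: 0.0
t 14.8 p [0.5188 0.2366 0.0674] rv [-1.814 -2.037 -0.458] F [ 0.  -0.4  0.8] w 0.45 gf 0.0
q [-0.65  0.29  0.58  1.93 -0.75  1.12  0.42]
slide [0.002, 0.001, 0.268] ang [-0.005, -0.002, -0.012]
```

```bash
python3 -m inch '[{"slide":[0,0,0.1],"angular":[0,0,0],"claw":0},{"slide":[0,0,0.2],"angular":[0,0,0],"claw":0},{"slide":[0,0,0.265],"angular":[0,0,0],"claw":0},{"slide":[0,0,0.265],"angular":[0,0,0],"claw":-1},{"slide":[0,0,0.265],"angular":[0,0,0],"claw":-1},{"slide":[0,0,0.265],"angular":[0,0,0],"claw":-1},{"slide":[0,0,0.265],"angular":[0,0,0],"claw":-1},{"slide":[0,0,0.265],"angular":[0,0,0],"claw":-1},{"slide":[0,0,0.265],"angular":[0,0,0],"claw":-1},{"slide":[0,0,0.265],"angular":[0,0,0],"claw":-1}]' 40
```

```text
time: 15.8
position: [0.5141, 0.2674, 0.0107]
tool_rot: [-1.812, -2.036, -0.458]
ft_force: [-4.4, -2.5, 4.3]
grip_width: 0.159
grip_force: 40.0
```

Gripped. Now I'll pull.

```bash
python3 -m inch '[{"slide":[-0.09,0,-0.05],"angular":[0,0,0],"claw":-1},{"slide":[-0.18,0,-0.1],"angular":[0,0,0],"claw":-1},{"slide":[-0.27,0,-0.15],"angular":[0,0,0],"claw":-1},{"slide":[-0.36,0,-0.2],"angular":[0,0,0],"claw":-1},{"slide":[-0.45,0.003,-0.247],"angular":[0,0,0],"claw":-1},{"slide":[-0.54,0.003,-0.296],"angular":[0,0,0],"claw":-1},{"slide":[-0.63,0.004,-0.346],"angular":[0,0,0],"claw":-1},{"slide":[-0.69,0.005,-0.379],"angular":[0,0,0],"claw":-1},{"slide":[-0.69,0.005,-0.379],"angular":[0,0,0],"claw":-1}]' 40;python3 -m inch '[{"slide":[-0.02,0,-0.011],"angular":[0,0,0],"claw":-1},{"slide":[-0.04,0,-0.022],"angular":[0,0,0],"claw":-1},{"slide":[-0.055,0,-0.03],"angular":[0,0,0],"claw":-1},{"slide":[-0.07,0,-0.038],"angular":[0,0,0],"claw":-1},{"slide":[-0.07,0,-0.038],"angular":[0,0,0],"claw":-1}]' 40
```

```text
time: 16.7
position: [0.5379, 0.0718, 0.0106]
tool_rot: [-1.813, -2.033, -0.459]
ft_force: [-5.9, -0.4, 5.4]
grip_width: 0.157
grip_force: 40.0
time: 17.2
position: [0.5376, 0.0718, 0.011]
tool_rot: [-1.783, -2.028, -0.469]
ft_force: [-1.4, 35.9, -9.2]
grip_width: 0.159
grip_force: 40.0
```

```bash
python3 -m inch '[{"slide":[0.05,0,0.03],"angular":[0,0,0],"claw":-0.2},{"slide":[0.05,0,0.03],"angular":[0,0,0],"claw":0},{"slide":[0.05,0,0.03],"angular":[0,0,0],"claw":0},{"slide":[0.05,0,0.03],"angular":[0,0,0],"claw":0},{"slide":[0.05,0,0.03],"angular":[0,0,0],"claw":0},{"slide":[0.05,0,-0.15],"angular":[0,0,0],"claw":0.5},{"slide":[0.05,0,-0.35],"angular":[0,0,0],"claw":1},{"slide":[0,0,-0.55],"angular":[0,0,0],"claw":1},{"slide":[0,0,-0.75],"angular":[0,-0.2,0],"claw":1},{"slide":[0,0,-0.9],"angular":[0,-0.5,0],"claw":1}]' 40;python3 - <<'E'
from h import *
s=st();rel([.50,-.06,.36],ori(.15))
im=grab('wrist');W=cloud(im)
save(im,'w4.png')
E
```

```text
time: 18.2
position: [0.5556, -0.0623, 0.2095]
tool_rot: [-1.976, -2.194, -0.234]
ft_force: [1.1, 0.7, -0.7]
grip_width: 0.871
grip_force: 0.0
t 18.2 p [ 0.5556 -0.0623  0.2095] rv [-1.976 -2.194 -0.234] F [ 1.1  0.7 -0.7] w 0.871 gf 0.0
q [-0.46  0.23  0.79  1.64 -0.38  1.46  0.5 ]
slide [0.174, -0.222, -0.577] ang [0.0, -0.17, -0.032]
```

View pics/w4.png

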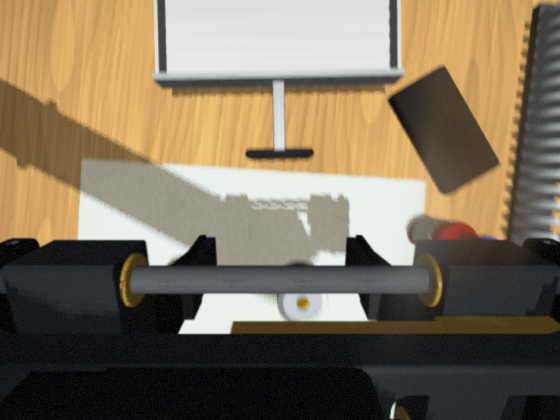

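The tray is out: its front plate is at row 75 and its pull at (279,115). One lamp's bezel shows between the fingers at (302,303).

```bash
cat > lamps.py <<'E'
from h import *
def lamps():
    for c in('scene','side'):
        im=grab(c);W=cloud(im)
        for r in ctrl.outline_of('lamp1',c):
            if r['confidence']<.3: continue
            p=W[r['mask']];p=p[~np.isnan(p[:,0])]
            if len(p)<10: continue
            zt=np.percentile(p[:,2],97);t=p[p[:,2]>zt-.006];(x,y),(a,b),_=cv2.minAreaRect(t[:,:2].astype(np.float32))
            print(c,round(r['confidence'],2),np.round(r['bbox']),'ztop',round(zt,4),'ctr',round(x,4),round(y,4),'size',round(a,3),round(b,3),len(t))
if __name__=='__main__': lamps()
E
python3 lamps.py
python3 - <<'E'
from h import *
im=grab('wrist');V=cloud(im).reshape(-1,3)
q=V[(V[:,2]>.055)&(V[:,2]<.07)&(V[:,1]>.0)&(V[:,1]<.2)&(V[:,0]>.35)&(V[:,0]<.7)]
e=np.array([(x,np.percentile(q[abs(q[:,0]-x)<.005][:,1],3)) for x in np.arange(.42,.62,.01) if (abs(q[:,0]-x)<.005).sum()>5])
c=np.polyfit(e[:,0],e[:,1],1);print('plate',c,'at .53',np.polyval(c,.53))
f=V[(V[:,2]>.025)&(V[:,2]<.05)&(V[:,1]>.12)];print('floor',len(f),np.median(f,0),np.percentile(f,[2,98],0))
E
```

```text
scene 0.67 [225. 220.  16.  23.] ztop 0.0903 ctr 0.6069 -0.1126 size 0.12 0.05 105
side 0.97 [292. 279.  25.  33.] ztop 0.0912 ctr 0.432 -0.1554 size 0.053 0.05 193
side 0.92 [325. 256.  20.  29.] ztop 0.0887 ctr 0.5824 -0.1452 size 0.051 0.05 138
plate [0.12089769 0.03614036] at .53 0.10021613764138547
floor 18397 [0.54665339 0.16716175 0.03676345] [[0.39595283 0.12328852 0.0314083 ]
 [0.85801774 0.21798125 0.04579584]]
```

Run:
```python
from h import *
im=grab('scene');V=cloud(im).reshape(-1,3)
D=np.array([.5093,.3166,0])
d=V-D;u=-(d@CX);v=d@CY
m=(abs(v)<.12)&(u>0)&(u<.3)
for lo in np.arange(.02,.30,.01):
    z=V[m&(u>=lo)&(u<lo+.01),2];print(round(lo,2),len(z),np.percentile(z,[10,50,90]).round(3) if len(z) else '')
mm=(u>.08)&(u<.18)
for lo in np.arange(-.17,.17,.02):
    z=V[mm&(v>=lo)&(v<lo+.02),2];print('v',round(lo,2),len(z),np.percentile(z,[10,50,90]).round(3) if len(z) else '')
```

```text
0.02 190 [-0.005 -0.     0.214]
0.03 190 [-0.006 -0.     0.214]
0.04 189 [-0.006 -0.     0.216]
0.05 209 [-0.006 -0.     0.276]
0.06 172 [-0.003  0.036  0.061]
0.07 175 [0.031 0.036 0.04 ]
0.08 177 [0.03  0.035 0.039]
0.09 178 [0.03  0.035 0.039]
0.1 175 [0.031 0.035 0.039]
0.11 171 [0.031 0.035 0.039]
0.12 176 [0.03  0.035 0.039]
0.13 174 [0.031 0.036 0.04 ]
0.14 174 [0.03  0.035 0.041]
0.15 178 [0.031 0.036 0.04 ]
0.16 172 [0.031 0.035 0.039]
0.17 172 [0.03  0.035 0.039]
0.18 172 [0.031 0.035 0.04 ]
0.19 173 [0.03  0.035 0.04 ]
0.2 166 [0.03  0.035 0.039]
0.21 227 [0.032 0.057 0.064]
0.22 37 [-0.004  0.003  0.053]
0.23 161 [-0.006 -0.001  0.007]
0.24 161 [-0.005 -0.001  0.009]
0.25 171 [-0.005 -0.     0.006]
0.26 163 [-0.004  0.     0.009]
0.27 164 [-0.005 -0.     0.007]
0.28 157 [-0.005 -0.     0.006]
0.29 177 [-0.005  0.     0.047]
v -0.17 160 [-0.005 -0.001  0.004]
v -0.15 257 [-0.005  0.008  0.058]
v -0.13 151 [0.031 0.036 0.04 ]
v -0.11 159 [0.03  0.035 0.039]
v -0.09 153 [0.031 0.036 0.04 ]
v -0.07 151 [0.03  0.035 0.039]
v -0.05 151 [0.031 0.035 0.04 ]
v -0.03 141 [0.031 0.035 0.04 ]
v -0.01 144 [0.031 0.036 0.04 ]
v 0.01 149 [0.03  0.035 0.039]
v 0.03 138 [0.031 0.035 0.039]
v 0.05 142 [0.031 0.035 0.039]
v 0.07 138 [0.03  0.034 0.039]
v 0.09 132 [0.031 0.035 0.039]
v 0.11 152 [0.031 0.036 0.044]
v 0.13 100 [0.033 0.047 0.061]
v 0.15 29 [-0.004  0.001  0.005]
```

```bash
cat >> h.py <<'E'
C=np.array([.526,.1786,0]);P1=C+.06*CY;P2=C-.06*CY
def wl(x,y):
    im=grab('wrist');V=cloud(im).reshape(-1,3)
    q=V[(np.hypot(V[:,0]-x,V[:,1]-y)<.05)&(V[:,2]>.078)&(V[:,2]<.1)]
    (a,b),sz,_=cv2.minAreaRect(q[:,:2].astype(np.float32));(e,f),r=cv2.minEnclosingCircle(q[:,:2].astype(np.float32))
    print('wrist lamp',len(q),'rect',round(a,4),round(b,4),np.round(sz,3),'circ',round(e,4),round(f,4),round(r,4),'z',np.median(q[:,2]).round(4))
E
python3 - <<'E'
from h import *
st();rel([.5824,-.145,.17],ori(0))
E
```

```text
t 18.55 p [ 0.554  -0.055   0.2057] rv [-1.959 -2.196 -0.235] F [ 0.1 -0.6  0.1] w 0.995 gf 0.0
q [-0.46  0.23  0.79  1.65 -0.39  1.46  0.51]
slide [-0.394, 0.072, 0.047] ang [-0.013, -0.473, -0.013]
```

```bash
python3 -m inch '[{"slide":[-0.1,0.02,0],"angular":[0,-0.2,0],"claw":1},{"slide":[-0.25,0.05,0.02],"angular":[0,-0.4,0],"claw":1},{"slide":[-0.394,0.072,0.047],"angular":[-0.013,-0.47,-0.013],"claw":1},{"slide":[-0.394,0.072,0.047],"angular":[-0.013,-0.47,-0.013],"claw":1},{"slide":[-0.394,0.072,0.047],"angular":[-0.013,-0.47,-0.013],"claw":1}]' 40;python3 - <<'E'
from h import *
st();wl(.5824,-.145);rel([.5824,-.145,.008],ori(0))
E
python3 lamps.py
```

```text
time: 19.05
position: [0.5822, -0.1452, 0.1701]
tool_rot: [-2.084, -2.349, -0.001]
ft_force: [-0.4, 1.1, 0.2]
grip_width: 0.999
grip_force: 0.0
t 19.05 p [ 0.5822 -0.1452  0.1701] rv [-2.084e+00 -2.349e+00 -1.000e-03] F [-0.4  1.1  0.2] w 0.999 gf 0.0
q [-0.48  0.29  0.82  1.65 -0.22  1.3   0.5 ]
wrist lamp 2679 rect 0.5878 -0.1416 [0.054 0.054] circ 0.5879 -0.1418 0.0275 z 0.0868
slide [-0.003, -0.003, 0.651] ang [0.002, -0.003, -0.001]
scene 0.79 [224. 220.  13.  24.] ztop 0.0897 ctr 0.5929 -0.1428 size 0.051 0.048 90
scene 0.5 [243. 188.  16.  25.] ztop 0.0935 ctr 0.4443 -0.1581 size 0.047 0.052 65
side 0.74 [293. 278.  22.  31.] ztop 0.0914 ctr 0.431 -0.1565 size 0.055 0.05 189
side 0.74 [324. 257.  15.  31.] ztop 0.0889 ctr 0.5822 -0.1412 size 0.053 0.05 149
```

```bash
python3 -m inch '[{"slide":[0.011,0.024,0.1],"angular":[0,0,0],"claw":1},{"slide":[0.011,0.024,0.25],"angular":[0,0,0],"claw":1},{"slide":[0.011,0.024,0.42],"angular":[0,0,0],"claw":1},{"slide":[0.011,0.024,0.58],"angular":[0,0,0],"claw":1},{"slide":[0.011,0.024,0.65],"angular":[0,0,0],"claw":1},{"slide":[0.011,0.024,0.65],"angular":[0,0,0],"claw":-1},{"slide":[0.011,0.024,0.65],"angular":[0,0,0],"claw":-1},{"slide":[0.011,0.024,0.65],"angular":[0,0,0],"claw":-1},{"slide":[0.011,0.024,0.65],"angular":[0,0,0],"claw":-1},{"slide":[0.011,0.024,0.65],"angular":[0,0,0],"claw":-1}]' 40;python3 -m inch '[{"slide":[0,0,0],"angular":[0,0,0],"claw":-1},{"slide":[0,0,-0.1],"angular":[0,0,0],"claw":-1},{"slide":[0,0,-0.3],"angular":[0,0,0],"claw":-1},{"slide":[0,0,-0.5],"angular":[0,0,0],"claw":-1},{"slide":[0,0,-0.5],"angular":[0,0,0],"claw":-1}]' 40
python3 - <<'E'
from h import *
st();rel([P2[0],P2[1],.15],ori(0));rel([P2[0],P2[1],.047],ori(0))
E
```

```text
time: 20.3
position: [0.5898, -0.1413, 0.0107]
tool_rot: [2.08, 2.352, 0.005]
ft_force: [-2.2, 0.4, 6.4]
grip_width: 0.629
grip_force: 40.2
time: 20.8
position: [0.5945, -0.1426, 0.1419]
tool_rot: [2.073, 2.343, 0.017]
ft_force: [0.7, -0.8, -3.4]
grip_width: 0.632
grip_force: 40.0
t 20.8 p [ 0.5945 -0.1426  0.1419] rv [2.073 2.343 0.017] F [ 0.7 -0.8 -3.4] w 0.632 gf 40.0
q [-0.47  0.33  0.81  1.67 -0.26  1.23  0.52]
slide [1.308, 0.125, -0.033] ang [0.032, 0.004, 0.002]
slide [1.309, 0.118, 0.379] ang [0.032, 0.004, 0.002]
```

```bash
python3 -m inch '[{"slide":[0.12,0,0],"angular":[0,0,0],"claw":-1},{"slide":[0.24,0.02,0],"angular":[0,0,0],"claw":-1},{"slide":[0.36,0.04,0],"angular":[0,0,0],"claw":-1},{"slide":[0.48,0.05,0],"angular":[0,0,0],"claw":-1},{"slide":[0.6,0.06,0],"angular":[0,0,0],"claw":-1},{"slide":[0.72,0.07,0],"angular":[0,0,0],"claw":-1},{"slide":[0.84,0.08,0],"angular":[0,0,0],"claw":-1},{"slide":[0.95,0.1,0],"angular":[0,0,0],"claw":-1},{"slide":[1,0.11,0],"angular":[0.03,0,0],"claw":-1}]' 40
python3 - <<'E'
from h import *
st();rel([P2[0],P2[1],.12],ori(0));rel([P2[0],P2[1],.048],ori(0))
E
```

```text
time: 21.7
position: [0.5851, 0.1148, 0.1338]
tool_rot: [-2.068, -2.35, 0.013]
ft_force: [-0.4, 0.6, -2.9]
grip_width: 0.639
grip_force: 40.0
t 21.7 p [0.5851 0.1148 0.1338] rv [-2.068 -2.35   0.013] F [-0.4  0.6 -2.9] w 0.639 gf 40.0
q [-0.82  0.3   0.7   1.69 -0.21  1.24  0.06]
slide [0.282, 0.039, 0.055] ang [-0.027, -0.005, 0.011]
slide [0.281, 0.043, 0.343] ang [-0.027, -0.005, 0.011]
```

```bash
python3 -m inch '[{"slide":[0.14,0.02,0.02],"angular":[0,0,0],"claw":-1},{"slide":[0.28,0.04,0.04],"angular":[-0.027,0,0.01],"claw":-1},{"slide":[0.281,0.042,0.15],"angular":[-0.027,0,0.01],"claw":-1},{"slide":[0.281,0.042,0.25],"angular":[-0.027,0,0.01],"claw":-1},{"slide":[0.281,0.042,0.31],"angular":[-0.027,0,0.01],"claw":-1},{"slide":[0.281,0.042,0.33],"angular":[-0.027,0,0.01],"claw":-1},{"slide":[0.281,0.042,0.343],"angular":[-0.027,0,0.01],"claw":-1},{"slide":[0.281,0.042,0.343],"angular":[-0.027,0,0.01],"claw":-1}]' 40
python3 - <<'E'
from h import *
st();rel([P2[0],P2[1],.048],ori(0))
E
```

```text
time: 22.5
position: [0.5877, 0.1811, 0.0493]
tool_rot: [2.087, 2.346, 0.004]
ft_force: [1.2, 0.7, -1.9]
grip_width: 0.633
grip_force: 40.0
t 22.5 p [0.5877 0.1811 0.0493] rv [2.087 2.346 0.004] F [ 1.2  0.7 -1.9] w 0.633 gf 40.0
q [-0.86  0.41  0.65  1.74 -0.28  1.08 -0.01]
slide [0.02, -0.006, 0.005] ang [0.005, -0.001, -0.009]
```

```bash
python3 -m inch '[{"slide":[0.01,0,0.01],"angular":[0,0,0],"claw":-1},{"slide":[0.01,0,0.015],"angular":[0,0,0],"claw":-1},{"slide":[0.01,0,0.015],"angular":[0,0,0],"claw":-1}]' 40; python3 -m inch '[{"slide":[0,0,0],"angular":[0,0,0],"claw":0.6},{"slide":[0,0,0],"angular":[0,0,0],"claw":0.6},{"slide":[0,0,0],"angular":[0,0,0],"claw":0.6},{"slide":[0,0,0],"angular":[0,0,0],"claw":0.6},{"slide":[0,0,-0.1],"angular":[0,0,0],"claw":0.6},{"slide":[0,0,-0.3],"angular":[0,0,0],"claw":0.6},{"slide":[0,0,-0.45],"angular":[0,0,0],"claw":0},{"slide":[0,0,-0.45],"angular":[0,0,0],"claw":-1},{"slide":[0,0,-0.45],"angular":[0,0,0],"claw":-1},{"slide":[0,0,-0.45],"angular":[0,0,0],"claw":-1}]';python3 - <<'E'
from h import *
st();im=grab('wrist');V=cloud(im).reshape(-1,3)
q=V[(np.hypot(V[:,0]-P2[0],V[:,1]-P2[1])<.05)&(V[:,2]>.11)&(V[:,2]<.135)]
(e,f),r=cv2.minEnclosingCircle(q[:,:2].astype(np.float32));print(P2,len(q),e,f,r,np.percentile(q[:,2],[10,50,90]))
E
```

```text
time: 22.8
position: [0.5877, 0.1846, 0.0467]
tool_rot: [2.086, 2.347, 0.007]
ft_force: [-2.6, 0.3, 4.2]
grip_width: 0.632
grip_force: 40.0
time: 23.8
position: [0.5856, 0.1838, 0.1561]
tool_rot: [-2.087, -2.348, 0.001]
ft_force: [-0.7, 0.2, 0.4]
grip_width: 0.521
grip_force: 0.0
t 23.8 p [0.5856 0.1838 0.1561] rv [-2.087e+00 -2.348e+00  1.000e-03] F [-0.7  0.2  0.4] w 0.521 gf 0.0
q [-0.9   0.31  0.68  1.63 -0.2   1.28 -0.07]
[0.58555913 0.18586019 0.        ] 3911 0.5885752439498901 0.18476936221122742 0.027423720806837082 [0.12175353 0.12278975 0.12371264]
```

```bash
python3 -m inch '[{"slide":[0.004,0.012,0.05],"angular":[0,0,0],"claw":-1},{"slide":[0.004,0.012,0.1],"angular":[0,0,0],"claw":-1},{"slide":[0.004,0.012,0.15],"angular":[0,0,0],"claw":-1},{"slide":[0.004,0.012,0.16],"angular":[0,0,0],"claw":-1},{"slide":[0.004,0.012,0.16],"angular":[0,0,0],"claw":-1},{"slide":[0.004,0.012,0.16],"angular":[0,0,0],"claw":-1},{"slide":[0.004,0.012,0.18],"angular":[0,0,0],"claw":-1},{"slide":[0.004,0.012,0.2],"angular":[0,0,0],"claw":-1},{"slide":[0.004,0.012,0.22],"angular":[0,0,0],"claw":-1},{"slide":[0.004,0.012,0.23],"angular":[0,0,0],"claw":-1}]'; python3 -m inch '[{"slide":[0,0,0.01],"angular":[0,0,0],"claw":-1},{"slide":[0,0,0.02],"angular":[0,0,0],"claw":-1},{"slide":[0,0,0.02],"angular":[0,0,0],"claw":-1}]'
```

```text
time: 24.85
position: [0.5891, 0.1852, 0.0994]
tool_rot: [2.087, 2.348, 0.001]
ft_force: [-1.0, -0.2, 6.3]
grip_width: 0.004
grip_force: 3.7
time: 25.15
position: [0.5894, 0.1853, 0.0958]
tool_rot: [2.087, 2.348, 0.003]
ft_force: [-1.3, -0.5, 4.8]
grip_width: 0.003
grip_force: 2.5
```

```bash
python3 -m inch '[{"slide":[0,0,0.01],"angular":[0,0,0],"claw":-1},{"slide":[0,0,0.02],"angular":[0,0,0],"claw":-1},{"slide":[0,0,0.03],"angular":[0,0,0],"claw":-1},{"slide":[0,0,0.03],"angular":[0,0,0],"claw":-1}]'
```

```text
time: 25.55
position: [0.5915, 0.1859, 0.0941]
tool_rot: [2.087, 2.347, 0.011]
ft_force: [-10.5, -2.3, 30.8]
grip_width: 0.004
grip_force: 15.8
```

```bash
python3 -m inch '[{"slide":[0,0,-0.2],"angular":[0,0,0],"claw":-1},{"slide":[0,0,-0.35],"angular":[0,0,0],"claw":1},{"slide":[-0.15,-0.1,-0.4],"angular":[0,0,0],"claw":1},{"slide":[-0.3,-0.2,-0.4],"angular":[0,0,0],"claw":1},{"slide":[-0.45,-0.3,-0.4],"angular":[0,0,0],"claw":1},{"slide":[-0.6,-0.4,-0.4],"angular":[0,0,0],"claw":1},{"slide":[-0.75,-0.5,-0.4],"angular":[0,0,0],"claw":1},{"slide":[-0.9,-0.6,-0.4],"angular":[0,0,0],"claw":1},{"slide":[-1,-0.7,-0.4],"angular":[0,0,0],"claw":1},{"slide":[-1,-0.77,-0.4],"angular":[0,0,0],"claw":1}]';python3 - <<'E'
from h import *
st();rel([.4375,-.157,.17],ori(0))
im=grab('wrist')
E
```

```text
time: 26.55
position: [0.4261, -0.0898, 0.1871]
tool_rot: [2.095, 2.34, 0.004]
ft_force: [-0.0, 0.6, 0.3]
grip_width: 0.742
grip_force: 0.0
t 26.55 p [ 0.4261 -0.0898  0.1871] rv [2.095 2.34  0.004] F [-0.   0.6  0.3] w 0.742 gf 0.0
q [-0.76 -0.25  0.8   1.99  0.18  1.33  0.09]
slide [-0.272, 0.016, 0.068] ang [0.005, -0.002, -0.021]
```

```bash
python3 -m inch '[{"slide":[-0.14,0.01,0.03],"angular":[0,0,0],"claw":1},{"slide":[-0.272,0.016,0.068],"angular":[0,0,-0.02],"claw":1},{"slide":[-0.272,0.016,0.068],"angular":[0,0,-0.02],"claw":1},{"slide":[-0.272,0.016,0.068],"angular":[0,0,-0.02],"claw":1}]';python3 - <<'E'
from h import *
st();wl(.4375,-.157);rel([.4375,-.157,.010],ori(0))
E
```

```text
time: 27.0
position: [0.4394, -0.1527, 0.1699]
tool_rot: [2.076, 2.357, 0.002]
ft_force: [0.2, 0.0, 0.9]
grip_width: 0.991
grip_force: 0.0
t 27.0 p [ 0.4394 -0.1527  0.1699] rv [2.076e+00 2.357e+00 2.000e-03] F [0.2 0.  0.9] w 0.991 gf 0.0
q [-0.75 -0.16  0.96  1.96  0.13  1.27  0.29]
wrist lamp 2719 rect 0.435 -0.1557 [0.054 0.055] circ 0.4353 -0.1556 0.0276 z 0.0893
slide [-0.02, -0.012, 0.64] ang [0.003, -0.001, 0.013]
```

```bash
python3 -m inch '[{"slide":[-0.01,-0.018,0.1],"angular":[0,0,0],"claw":1},{"slide":[-0.01,-0.018,0.25],"angular":[0,0,0],"claw":1},{"slide":[-0.01,-0.018,0.42],"angular":[0,0,0],"claw":1},{"slide":[-0.01,-0.018,0.58],"angular":[0,0,0],"claw":1},{"slide":[-0.01,-0.018,0.64],"angular":[0,0,0],"claw":1},{"slide":[-0.01,-0.018,0.64],"angular":[0,0,0],"claw":-1},{"slide":[-0.01,-0.018,0.64],"angular":[0,0,0],"claw":-1},{"slide":[-0.01,-0.018,0.64],"angular":[0,0,0],"claw":-1},{"slide":[-0.01,-0.018,0.64],"angular":[0,0,0],"claw":-1},{"slide":[-0.01,-0.018,0.64],"angular":[0,0,0],"claw":-1}]' 40;python3 -m inch '[{"slide":[0,0,0],"angular":[0,0,0],"claw":-1},{"slide":[0,0,-0.1],"angular":[0,0,0],"claw":-1},{"slide":[0,0,-0.3],"angular":[0,0,0],"claw":-1},{"slide":[0,0,-0.5],"angular":[0,0,0],"claw":-1},{"slide":[0,0,-0.52],"angular":[0,0,0],"claw":-1}]' 40
python3 - <<'E'
from h import *
st();rel([P1[0],P1[1],.14],ori(0))
E
```

```text
time: 28.05
position: [0.4356, -0.1554, 0.0109]
tool_rot: [2.074, 2.359, 0.004]
ft_force: [-0.5, 0.4, 5.1]
grip_width: 0.636
grip_force: 40.2
time: 28.55
position: [0.4396, -0.1565, 0.1457]
tool_rot: [2.07, 2.353, 0.021]
ft_force: [0.4, -0.1, -2.9]
grip_width: 0.639
grip_force: 40.0
t 28.55 p [ 0.4396 -0.1565  0.1457] rv [2.07  2.353 0.021] F [ 0.4 -0.1 -2.9] w 0.639 gf 40.0
q [-0.85 -0.17  1.07  2.    0.15  1.22  0.29]
slide [1.287, 0.273, 0.03] ang [0.028, -0.006, 0.012]
```

```bash
python3 -m inch '[{"slide":[0.1,0.1,0],"angular":[0,0,0],"claw":-1},{"slide":[0.22,0.2,0],"angular":[0,0,0],"claw":-1},{"slide":[0.34,0.28,0],"angular":[0,0,0],"claw":-1},{"slide":[0.46,0.3,0],"angular":[0,0,0],"claw":-1},{"slide":[0.58,0.3,0],"angular":[0,0,0],"claw":-1},{"slide":[0.7,0.3,0],"angular":[0,0,0],"claw":-1},{"slide":[0.82,0.3,0],"angular":[0,0,0],"claw":-1},{"slide":[0.94,0.28,0],"angular":[0,0,0],"claw":-1},{"slide":[1,0.27,0],"angular":[0.03,0,0.01],"claw":-1}]' 40
python3 - <<'E'
from h import *
st();rel([P1[0],P1[1],.12],ori(0));rel([P1[0],P1[1],.048],ori(0))
E
```

```text
time: 29.45
position: [0.4683, 0.1038, 0.1391]
tool_rot: [-2.069, -2.348, 0.018]
ft_force: [-0.3, 0.6, -3.4]
grip_width: 0.635
grip_force: 40.0
t 29.45 p [0.4683 0.1038 0.1391] rv [-2.069 -2.348  0.018] F [-0.3  0.6 -3.4] w 0.635 gf 40.0
q [-1.13 -0.01  0.87  1.95  0.01  1.21 -0.14]
slide [0.269, 0.028, 0.076] ang [-0.032, -0.003, 0.009]
slide [0.268, 0.033, 0.364] ang [-0.032, -0.003, 0.009]
```

```bash
python3 -m inch '[{"slide":[0.14,0.015,0.02],"angular":[0,0,0],"claw":-1},{"slide":[0.268,0.03,0.06],"angular":[-0.03,0,0.01],"claw":-1},{"slide":[0.275,0.033,0.16],"angular":[-0.03,0,0.01],"claw":-1},{"slide":[0.275,0.033,0.26],"angular":[-0.03,0,0.01],"claw":-1},{"slide":[0.275,0.033,0.33],"angular":[-0.03,0,0.01],"claw":-1},{"slide":[0.275,0.033,0.355],"angular":[-0.03,0,0.01],"claw":-1},{"slide":[0.275,0.033,0.365],"angular":[-0.03,0,0.01],"claw":-1},{"slide":[0.275,0.033,0.37],"angular":[-0.03,0,0.01],"claw":-1},{"slide":[0.275,0.033,0.375],"angular":[-0.03,0,0.01],"claw":-1}]' 40
python3 - <<'E'
from h import *
st();rel([P1[0],P1[1],.048],ori(0))
E
```

```text
time: 30.35
position: [0.4697, 0.1702, 0.0472]
tool_rot: [2.087, 2.347, 0.005]
ft_force: [-0.1, 0.6, -3.3]
grip_width: 0.632
grip_force: 40.0
t 30.35 p [0.4697 0.1702 0.0472] rv [2.087 2.347 0.005] F [-0.1  0.6 -3.3] w 0.632 gf 40.0
q [-1.15  0.17  0.81  2.02 -0.14  1.   -0.15]
slide [0.006, -0.012, -0.003] ang [0.006, -0.002, -0.008]
```

```bash
python3 -m inch '[{"slide":[0.0,0,0.005],"angular":[0,0,0],"claw":-1},{"slide":[0,0,0.01],"angular":[0,0,0],"claw":-1},{"slide":[0,0,0.01],"angular":[0,0,0],"claw":-1}]' 40; python3 -m inch '[{"slide":[0,0,0],"angular":[0,0,0],"claw":0.6},{"slide":[0,0,0],"angular":[0,0,0],"claw":0.6},{"slide":[0,0,0],"angular":[0,0,0],"claw":0.6},{"slide":[0,0,0],"angular":[0,0,0],"claw":0.6},{"slide":[0,0,-0.1],"angular":[0,0,0],"claw":0.6},{"slide":[0,0,-0.3],"angular":[0,0,0],"claw":0.6},{"slide":[0,0,-0.45],"angular":[0,0,0],"claw":0},{"slide":[0,0,-0.45],"angular":[0,0,0],"claw":-1},{"slide":[0,0,-0.45],"angular":[0,0,0],"claw":-1},{"slide":[0,0,-0.45],"angular":[0,0,0],"claw":-1}]';python3 - <<'E'
from h import *
st();im=grab('wrist');V=cloud(im).reshape(-1,3)
for P in(P1,P2):
    q=V[(np.hypot(V[:,0]-P[0],V[:,1]-P[1])<.05)&(V[:,2]>.11)&(V[:,2]<.135)]
    if len(q)<9: continue
    (e,f),r=cv2.minEnclosingCircle(q[:,:2].astype(np.float32));print(P,len(q),e,f,r,np.percentile(q[:,2],[10,50,90]))
E
```

```text
time: 30.65
position: [0.4697, 0.1703, 0.0468]
tool_rot: [-2.087, -2.347, -0.005]
ft_force: [-6.1, -3.3, 17.6]
grip_width: 0.634
grip_force: 40.0
time: 31.65
position: [0.4677, 0.1696, 0.1552]
tool_rot: [2.087, 2.348, -0.001]
ft_force: [-0.7, 0.1, -1.0]
grip_width: 0.526
grip_force: 0.0
t 31.65 p [0.4677 0.1696 0.1552] rv [ 2.087e+00  2.348e+00 -1.000e-03] F [-0.7  0.1 -1. ] w 0.526 gf 0.0
q [-1.21  0.01  0.82  1.91 -0.    1.23 -0.27]
[0.46644087 0.17133981 0.        ] 4025 0.47096896171569824 0.1703631430864334 0.027611220255494118 [0.12428972 0.12532808 0.12624735]
[0.58555913 0.18586019 0.        ] 3379 0.5888016223907471 0.1848406195640564 0.02799641154706478 [0.11608227 0.11732365 0.11825946]
```

```bash
python3 -m inch '[{"slide":[0.002,0.013,0.05],"angular":[0,0,0],"claw":-1},{"slide":[0.002,0.013,0.1],"angular":[0,0,0],"claw":-1},{"slide":[0.002,0.013,0.15],"angular":[0,0,0],"claw":-1},{"slide":[0.002,0.013,0.16],"angular":[0,0,0],"claw":-1},{"slide":[0.002,0.013,0.16],"angular":[0,0,0],"claw":-1},{"slide":[0.002,0.013,0.17],"angular":[0,0,0],"claw":-1},{"slide":[0.002,0.013,0.19],"angular":[0,0,0],"claw":-1},{"slide":[0.002,0.013,0.21],"angular":[0,0,0],"claw":-1},{"slide":[0.002,0.013,0.23],"angular":[0,0,0],"claw":-1},{"slide":[0.002,0.013,0.245],"angular":[0,0,0],"claw":-1}]'; python3 -m inch '[{"slide":[0,0,0.01],"angular":[0,0,0],"claw":-1},{"slide":[0,0,0.018],"angular":[0,0,0],"claw":-1},{"slide":[0,0,0.025],"angular":[0,0,0],"claw":-1},{"slide":[0,0,0.025],"angular":[0,0,0],"claw":-1}]'
```

```text
time: 32.7
position: [0.4722, 0.1711, 0.0958]
tool_rot: [2.087, 2.348, 0.003]
ft_force: [-2.4, -1.2, 8.7]
grip_width: 0.006
grip_force: 4.4
time: 33.1
position: [0.4739, 0.1718, 0.0938]
tool_rot: [-2.087, -2.347, -0.008]
ft_force: [-9.5, -3.4, 35.7]
grip_width: 0.003
grip_force: 17.9
```

```bash
python3 -m inch '[{"slide":[0,0,-0.2],"angular":[0,0,0],"claw":-1},{"slide":[0,0,-0.4],"angular":[0,0,0],"claw":-1},{"slide":[-0.1,0.05,-0.45],"angular":[0,0,0],"claw":0},{"slide":[-0.25,0.1,-0.45],"angular":[0,0.2,0],"claw":0},{"slide":[-0.4,0.18,-0.45],"angular":[0,0.4,0],"claw":0},{"slide":[-0.55,0.22,-0.45],"angular":[0,0.6,0],"claw":0},{"slide":[-0.7,0.22,-0.45],"angular":[0,0.8,0],"claw":0},{"slide":[-0.75,0.22,-0.4],"angular":[0,0.9,0],"claw":0},{"slide":[-0.75,0.22,-0.4],"angular":[0,0.9,0],"claw":0},{"slide":[-0.75,0.22,-0.4],"angular":[0,0.9,0],"claw":0}]';python3 - <<'E'
from h import *
st();Rm=ori(.5);t=np.array([.5378,.073,.0107]);rel(t-.1*Rm[:,2],Rm);rel(t,Rm)
im=grab('wrist');save(im,'w5.png');V=cloud(im).reshape(-1,3)
for P in(P1,P2):
    q=V[(np.hypot(V[:,0]-P[0],V[:,1]-P[1])<.05)&(V[:,2]>.11)&(V[:,2]<.135)]
    (e,f),r=cv2.minEnclosingCircle(q[:,:2].astype(np.float32));print(P,len(q),e,f,r,np.percentile(q[:,2],[10,50,90]))
b=V[(V[:,2]>.045)&(V[:,2]<.057)&(V[:,1]>.03)&(V[:,1]<.09)&(abs(V[:,0]-.535)<.02)];print('bar',len(b),b.mean(0))
E
```

```text
time: 34.1
position: [0.5481, -0.011, 0.1878]
tool_rot: [-1.836, -2.056, -0.44]
ft_force: [-0.1, 0.7, -0.1]
grip_width: 0.494
grip_force: 0.0
t 34.1 p [ 0.5481 -0.011   0.1878] rv [-1.836 -2.056 -0.44 ] F [-0.1  0.7 -0.1] w 0.494 gf 0.0
q [-0.56  0.38  1.04  1.69 -0.7   1.58  0.72]
slide [-0.031, -0.001, 0.385] ang [0.007, 0.056, -0.015]
slide [-0.02, -0.003, 0.785] ang [0.007, 0.056, -0.015]
[0.46644087 0.17133981 0.        ] 2154 0.4713568091392517 0.16957134008407593 0.02784452959895134 [0.11546674 0.11670527 0.11758656]
[0.58555913 0.18586019 0.        ] 2168 0.5890515446662903 0.18373216688632965 0.028017813339829445 [0.11550803 0.11680411 0.11774449]
bar 633 [0.54082301 0.05972621 0.05150398]
```

View pics/w5.png

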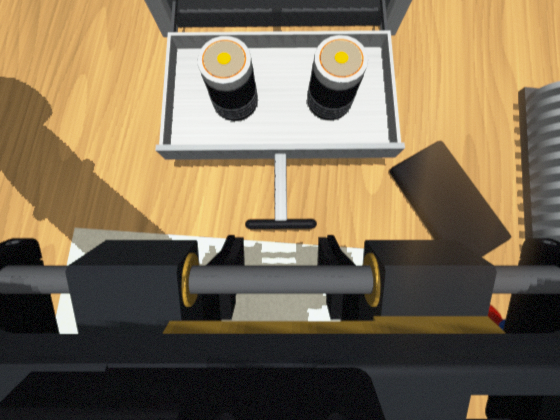

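Both lamps stand upright on the tray at (228,75) and (340,75). No orange shows, and both bezel tops are 80 mm above the floor. Next I grip the pull.

```bash
python3 -m inch '[{"slide":[-0.03,0,0.18],"angular":[0,0.06,-0.01],"claw":0},{"slide":[-0.03,0,0.36],"angular":[0,0.06,-0.01],"claw":0},{"slide":[-0.025,0,0.54],"angular":[0,0.06,-0.01],"claw":0},{"slide":[-0.02,0,0.7],"angular":[0,0.06,-0.01],"claw":0},{"slide":[-0.02,0,0.785],"angular":[0,0.06,-0.01],"claw":-0.4},{"slide":[-0.02,0,0.785],"angular":[0,0.06,-0.01],"claw":-1},{"slide":[-0.02,0,0.785],"angular":[0,0.06,-0.01],"claw":-1},{"slide":[-0.02,0,0.785],"angular":[0,0.06,-0.01],"claw":-1},{"slide":[-0.02,0,0.785],"angular":[0,0.06,-0.01],"claw":-1},{"slide":[-0.02,0,0.785],"angular":[0,0.06,-0.01],"claw":-1}]' 40;python3 - <<'E'
from h import *
s=st();rel(s['position']+.2*CX);rel(s['position']+.1*CX)
E
```

```text
time: 35.15
position: [0.5379, 0.0739, 0.0137]
tool_rot: [-1.807, -2.044, -0.469]
ft_force: [-5.3, -1.7, 5.4]
grip_width: 0.155
grip_force: 40.0
t 35.15 p [0.5379 0.0739 0.0137] rv [-1.807 -2.044 -0.469] F [-5.3 -1.7  5.4] w 0.155 gf 40.0
q [-0.58  0.54  0.9   1.9  -0.92  1.3   0.86]
slide [0.7, 0.0, 0.387] ang [0.0, 0.0, 0.0]
slide [0.35, 0.0, 0.193] ang [0.0, 0.0, 0.0]
```

Pushing slowly, at about 10 mm per row.

```bash
python3 -m inch '[{"slide":[0.02,0,0.011],"angular":[0,0,0],"claw":-1},{"slide":[0.05,0,0.028],"angular":[0,0,0],"claw":-1},{"slide":[0.09,0,0.05],"angular":[0,0,0],"claw":-1},{"slide":[0.13,0,0.072],"angular":[0,0,0],"claw":-1},{"slide":[0.17,0,0.094],"angular":[0,0,0],"claw":-1},{"slide":[0.21,0,0.116],"angular":[0,0,0],"claw":-1},{"slide":[0.25,0,0.138],"angular":[0,0,0],"claw":-1},{"slide":[0.29,0,0.16],"angular":[0,0,0],"claw":-1},{"slide":[0.33,0,0.182],"angular":[0,0,0],"claw":-1},{"slide":[0.37,0,0.204],"angular":[0,0,0],"claw":-1}]' 40;python3 -m inch '[{"slide":[0.04,0,0.022],"angular":[0,0,0],"claw":-1},{"slide":[0.08,0,0.044],"angular":[0,0,0],"claw":-1},{"slide":[0.12,0,0.066],"angular":[0,0,0],"claw":-1},{"slide":[0.16,0,0.088],"angular":[0,0,0],"claw":-1},{"slide":[0.2,0,0.11],"angular":[0,0,0],"claw":-1},{"slide":[0.24,0,0.132],"angular":[0,0,0],"claw":-1},{"slide":[0.28,0,0.154],"angular":[0,0,0],"claw":-1},{"slide":[0.31,0,0.171],"angular":[0,0,0],"claw":-1},{"slide":[0.31,0,0.171],"angular":[0,0,0],"claw":-1}]' 40
```

```text
time: 36.15
position: [0.5252, 0.1782, 0.0137]
tool_rot: [-1.808, -2.043, -0.469]
ft_force: [-6.2, -5.2, 8.2]
grip_width: 0.156
grip_force: 40.0
time: 37.05
position: [0.5141, 0.2692, 0.0138]
tool_rot: [-1.803, -2.043, -0.47]
ft_force: [-5.4, 1.7, 3.1]
grip_width: 0.155
grip_force: 40.0
```

```bash
python3 -m inch '[{"slide":[0.015,0,0.008],"angular":[0,0,0],"claw":-1},{"slide":[0.03,0,0.017],"angular":[0,0,0],"claw":-1},{"slide":[0.045,0,0.025],"angular":[0,0,0],"claw":-1},{"slide":[0.055,0,0.03],"angular":[0,0,0],"claw":-1},{"slide":[0.06,0,0.033],"angular":[0,0,0],"claw":-1},{"slide":[0.06,0,0.033],"angular":[0,0,0],"claw":-1}]' 40
```

```text
time: 37.65
position: [0.5125, 0.2823, 0.0137]
tool_rot: [-1.807, -2.043, -0.468]
ft_force: [-8.2, -8.0, 10.6]
grip_width: 0.158
grip_force: 40.0
```

```bash
python3 -m inch '[{"slide":[0.007,0,0.004],"angular":[0,0,0],"claw":-1},{"slide":[0.014,0,0.008],"angular":[0,0,0],"claw":-1},{"slide":[0.02,0,0.011],"angular":[0,0,0],"claw":-1},{"slide":[0.02,0,0.011],"angular":[0,0,0],"claw":-1}]' 40
```

```text
time: 38.05
position: [0.5126, 0.2823, 0.0136]
tool_rot: [-1.814, -2.043, -0.464]
ft_force: [-13.0, -22.0, 21.7]
grip_width: 0.158
grip_force: 40.0
```

```bash
python3 -m inch '[{"slide":[-0.02,0,-0.01],"angular":[0,0,0],"claw":-0.2},{"slide":[-0.02,0,-0.01],"angular":[0,0,0],"claw":0},{"slide":[-0.02,0,-0.01],"angular":[0,0,0],"claw":0},{"slide":[-0.02,0,-0.01],"angular":[0,0,0],"claw":0},{"slide":[-0.02,0,-0.01],"angular":[0,0,0],"claw":0},{"slide":[-0.02,0,-0.2],"angular":[0,0,0],"claw":0},{"slide":[-0.02,0,-0.4],"angular":[0,0,0],"claw":0},{"slide":[-0.02,0,-0.6],"angular":[0,0,0],"claw":0},{"slide":[-0.1,0,-0.8],"angular":[0,-0.1,0],"claw":0.3},{"slide":[-0.1,0,-1],"angular":[0,-0.3,0],"claw":0.3}]' 40;python3 - <<'E'
from h import *
st();Rm=ori(.3);rel(tcp([.5153,.267,.276],Rm)-.12*Rm[:,2],Rm)
im=grab('wrist');W=cloud(im)
for r in ctrl.outline_of('door_grip','wrist')[:2]:
    p=W[r['mask']];p=p[~np.isnan(p[:,0])];print(r['confidence'],r['bbox'],np.percentile(p,[2,50,98],0).round(3).tolist())
    b=p[(p[:,1]<.30)&(p[:,2]>.19)];print(len(b),np.median(b,0),b.min(0),b.max(0))
E
```

```text
time: 39.05
position: [0.5285, 0.145, 0.2154]
tool_rot: [-1.91, -2.142, -0.33]
ft_force: [1.2, 1.4, -1.1]
grip_width: 0.596
grip_force: 0.0
t 39.05 p [0.5285 0.145  0.2154] rv [-1.91  -2.142 -0.33 ] F [ 1.2  1.4 -1.1] w 0.596 gf 0.0
q [-1.03  0.14  1.05  1.76 -0.47  1.38  0.24]
slide [0.557, 0.005, -0.384] ang [0.007, -0.078, -0.012]
0.59 [278.2, 39.0, 418.3, 76.5] [[0.371, 0.259, 0.192], [0.515, 0.307, 0.205], [0.65, 0.328, 0.273]]
3295 [0.41523186 0.29330944 0.21177504] [0.36400625 0.25747926 0.19076705] [0.52181575 0.2999916  0.28029177]
0.37 [277.8, 86.1, 513.2, 172.2] [[0.349, 0.254, 0.014], [0.514, 0.321, 0.091], [0.674, 0.412, 0.251]]
4819 [0.39152065 0.28323565 0.21126699] [0.34196222 0.25747926 0.19005137] [0.52184731 0.2999916  0.28029177]
```

```bash
python3 -m inch '[{"slide":[0.07,0,-0.19],"angular":[0,0,0],"claw":0.3},{"slide":[0.15,0,-0.37],"angular":[0,0,0],"claw":0.3},{"slide":[0.22,0,-0.56],"angular":[0,-0.05,0],"claw":0.3},{"slide":[0.29,0,-0.74],"angular":[0.007,-0.078,-0.01],"claw":0.3},{"slide":[0.29,0,-0.74],"angular":[0.007,-0.078,-0.01],"claw":0.3},{"slide":[0.29,0,-0.74],"angular":[0.007,-0.078,-0.01],"claw":0.3}]' 40;python3 - <<'E'
from h import *
st();im=grab('wrist');V=cloud(im).reshape(-1,3)
b=V[(abs(V[:,0]-.515)<.03)&(V[:,1]<.295)&(V[:,1]>.22)&(V[:,2]>.2)&(V[:,2]<.32)]
print(len(b),np.percentile(b,[2,50,98],0).round(4).tolist())
for z in np.arange(.2,.31,.01):
    q=b[abs(b[:,2]-z)<.005]
    if len(q)>3: print(z.round(2),len(q),'x',np.percentile(q[:,0],[5,95]).round(4),'y',np.percentile(q[:,1],[3,97]).round(4))
Rm=ori(.3);rel(tcp([.516,.260,.279],Rm),Rm);rel(tcp([.516,.260,.279],Rm)-.06*Rm[:,2],Rm)
E
```

```text
time: 39.75
position: [0.5275, 0.1568, 0.4149]
tool_rot: [-1.913, -2.18, -0.299]
ft_force: [-0.5, -0.5, -1.1]
grip_width: 0.65
grip_force: 0.0
t 39.75 p [0.5275 0.1568 0.4149] rv [-1.913 -2.18  -0.299] F [-0.5 -0.5 -1.1] w 0.65 gf 0.0
q [-1.08  0.09  1.05  1.39 -0.39  1.73  0.04]
559 [[0.5081, 0.2581, 0.2213], [0.515, 0.2684, 0.3006], [0.5215, 0.294, 0.3038]]
0.22 15 x [0.5118 0.5213] y [0.2581 0.2622]
0.23 17 x [0.5116 0.5218] y [0.258  0.2628]
0.24 18 x [0.5117 0.5209] y [0.2582 0.2625]
0.25 19 x [0.5106 0.5215] y [0.2579 0.262 ]
0.26 21 x [0.5107 0.5213] y [0.2581 0.2618]
0.27 22 x [0.5109 0.5213] y [0.2581 0.2626]
0.28 23 x [0.5111 0.5218] y [0.2581 0.2634]
0.29 29 x [0.5111 0.5214] y [0.2581 0.2626]
0.3 392 x [0.5086 0.5199] y [0.2594 0.294 ]
slide [0.235, 0.009, 0.798] ang [-0.001, -0.009, 0.014]
slide [0.236, 0.009, 0.558] ang [-0.001, -0.009, 0.014]
```

```bash
python3 -m inch '[{"slide":[0.12,0,0.15],"angular":[0,0,0],"claw":0.3},{"slide":[0.25,0.01,0.3],"angular":[0,0,0.01],"claw":0.3},{"slide":[0.25,0.01,0.45],"angular":[0,0,0.01],"claw":0.3},{"slide":[0.25,0.01,0.6],"angular":[0,0,0.01],"claw":0.3},{"slide":[0.25,0.01,0.75],"angular":[0,0,0.01],"claw":0.3},{"slide":[0.25,0.01,0.8],"angular":[0,0,0.01],"claw":-0.4},{"slide":[0.25,0.01,0.8],"angular":[0,0,0.01],"claw":-1},{"slide":[0.25,0.01,0.8],"angular":[0,0,0.01],"claw":-1},{"slide":[0.25,0.01,0.8],"angular":[0,0,0.01],"claw":-1},{"slide":[0.25,0.01,0.8],"angular":[0,0,0.01],"claw":-1}]' 40;python3 -m inch '[{"slide":[0,0,0],"angular":[0,0,0],"claw":-1},{"slide":[0,0,0],"angular":[0,0,0],"claw":-1},{"slide":[0,0,0],"angular":[0,0,0],"claw":-1}]' 40;python3 - <<'E'
from h import *
s=st();rel(s['position']-[0,0,.11])
E
```

```text
time: 40.8
position: [0.5159, 0.2749, 0.2439]
tool_rot: [-1.921, -2.172, -0.3]
ft_force: [0.4, 0.1, -0.1]
grip_width: 0.282
grip_force: 0.0
time: 41.1
position: [0.5132, 0.2748, 0.2426]
tool_rot: [-1.918, -2.171, -0.292]
ft_force: [-4.5, -2.4, 3.3]
grip_width: 0.127
grip_force: 40.0
t 41.1 p [0.5132 0.2748 0.2426] rv [-1.918 -2.171 -0.292] F [-4.5 -2.4  3.3] w 0.127 gf 40.0
q [-1.21  0.13  0.96  1.69 -0.42  1.36 -0.05]
slide [-0.132, 0.001, 0.42] ang [0.0, 0.0, 0.0]
```

```bash
python3 -m inch '[{"slide":[-0.018,0,0.058],"angular":[0,0,0],"claw":-1},{"slide":[-0.036,0,0.116],"angular":[0,0,0],"claw":-1},{"slide":[-0.054,0,0.174],"angular":[0,0,0],"claw":-1},{"slide":[-0.072,0,0.23],"angular":[0,0,0],"claw":-1},{"slide":[-0.09,0,0.288],"angular":[0,0,0],"claw":-1},{"slide":[-0.108,0,0.345],"angular":[0,0,0],"claw":-1},{"slide":[-0.126,0,0.402],"angular":[0,0,0],"claw":-1},{"slide":[-0.136,0,0.435],"angular":[0,0,0],"claw":-1},{"slide":[-0.136,0,0.435],"angular":[0,0,0],"claw":-1}]' 40;python3 -m inch '[{"slide":[-0.005,0,0.015],"angular":[0,0,0],"claw":-1},{"slide":[-0.01,0,0.03],"angular":[0,0,0],"claw":-1},{"slide":[-0.014,0,0.045],"angular":[0,0,0],"claw":-1},{"slide":[-0.014,0,0.045],"angular":[0,0,0],"claw":-1}]' 40
```

```text
time: 42.0
position: [0.5132, 0.2748, 0.1267]
tool_rot: [-1.92, -2.172, -0.29]
ft_force: [-3.2, -0.4, -3.7]
grip_width: 0.125
grip_force: 40.0
time: 42.4
position: [0.5132, 0.2749, 0.1181]
tool_rot: [-1.917, -2.17, -0.293]
ft_force: [-9.5, -6.4, 12.1]
grip_width: 0.125
grip_force: 40.0
```

```bash
python3 -m inch '[{"slide":[-0.004,0,0.012],"angular":[0,0,0],"claw":-1},{"slide":[-0.008,0,0.025],"angular":[0,0,0],"claw":-1},{"slide":[-0.008,0,0.025],"angular":[0,0,0],"claw":-1}]' 40;python3 -m inch '[{"slide":[0,0,-0.02],"angular":[0,0,0],"claw":0},{"slide":[0,0,-0.02],"angular":[0,0,0],"claw":0},{"slide":[0,0,-0.02],"angular":[0,0,0],"claw":0},{"slide":[0,0,-0.02],"angular":[0,0,0],"claw":0},{"slide":[0,0,-0.02],"angular":[0,0,0],"claw":0},{"slide":[0,0,-0.2],"angular":[0,0,0],"claw":0},{"slide":[0,0,-0.4],"angular":[0,0,0],"claw":0},{"slide":[0,0,-0.6],"angular":[0,0,0],"claw":-1},{"slide":[0,0,-0.8],"angular":[0,0,0],"claw":-1},{"slide":[0,0,-1],"angular":[0,0,0],"claw":-1}]' 40;python3 - <<'E'
from h import *
st();im=grab('wrist');save(im,'w6.png');W=cloud(im)
V=W.reshape(-1,3)
b=V[(abs(V[:,0]-.515)<.03)&(V[:,1]<.295)&(V[:,1]>.22)&(V[:,2]>.1)&(V[:,2]<.32)]
print('handle',np.percentile(b,[2,50,98],0).round(4).tolist())
for r in ctrl.outline_of('start','wrist')[:2]:
    p=W[r['mask']];p=p[~np.isnan(p[:,0])];print(r['confidence'],r['bbox'],np.percentile(p,[2,50,98],0).round(4).tolist())
hsv=cv2.cvtColor(im['color'],cv2.COLOR_RGB2HSV);m=cv2.inRange(hsv,(50,120,60),(75,255,255));n,_,S,Cc=cv2.connectedComponentsWithStats(m)
for i in range(1,n):
    if S[i,4]>60:
        p=W[_==i];p=p[~np.isnan(p[:,0])];t=p[p[:,2]>np.percentile(p[:,2],90)-.004];(x,y),rr=cv2.minEnclosingCircle(t[:,:2].astype(np.float32));print('green',S[i],x,y,rr,np.median(t,0))
E
```

```text
time: 42.7
position: [0.5133, 0.2752, 0.1174]
tool_rot: [-1.912, -2.166, -0.297]
ft_force: [-23.3, -15.8, 45.3]
grip_width: 0.124
grip_force: 39.9
time: 43.7
position: [0.5237, 0.2002, 0.3503]
tool_rot: [-1.92, -2.172, -0.297]
ft_force: [0.2, 0.2, 0.2]
grip_width: 0.311
grip_force: 0.0
t 43.7 p [0.5237 0.2002 0.3503] rv [-1.92  -2.172 -0.297] F [0.2 0.2 0.2] w 0.311 gf 0.0
q [-1.15  0.07  1.02  1.52 -0.37  1.58 -0.02]
handle [[0.5079, 0.2583, 0.1127], [0.5149, 0.2744, 0.1762], [0.5213, 0.2942, 0.1789]]
0.74 [231.8, 78.4, 28.6, 34.4] [[0.4428, 0.3352, 0.2411], [0.4563, 0.3481, 0.2475], [0.4696, 0.3635, 0.249]]
green [214  60  33  35 879] 0.4555009603500366 0.3504399061203003 0.01590816117823124 [0.45556225 0.34944744 0.24756674]
green [335  77  39  22 808] 0.5856420993804932 0.36217573285102844 0.023156965151429176 [0.58556316 0.36211688 0.2302359 ]
```

View pics/w6.png

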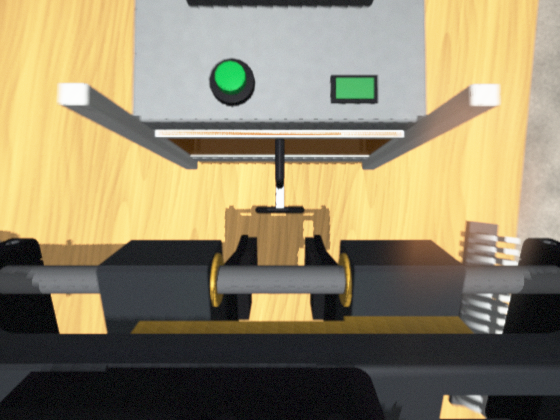

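The door is down: its handle top dropped by 0.125 m. The tray is in, and the start button is at (232,78), at world (0.4555, 0.3504, 0.2475).

Run:
```python
from h import *
st();rel([.4555,.3504,.32],ori(0))
```

```text
t 43.8 p [0.5278 0.1985 0.3551] rv [-1.925 -2.173 -0.312] F [ 0.3 -0.9 -0.6] w 0.225 gf 0.0
q [-1.15  0.07  1.02  1.51 -0.37  1.58 -0.02]
slide [0.566, -0.217, 0.325] ang [0.023, -0.588, -0.002]
```

```bash
python3 -m inch '[{"slide":[0.05,-0.05,-0.05],"angular":[0,-0.2,0],"claw":-1},{"slide":[0.15,-0.1,0],"angular":[0,-0.4,0],"claw":-1},{"slide":[0.28,-0.16,0.1],"angular":[0.02,-0.588,0],"claw":-1},{"slide":[0.42,-0.217,0.2],"angular":[0.02,-0.588,0],"claw":-1},{"slide":[0.55,-0.217,0.3],"angular":[0.02,-0.588,0],"claw":-1},{"slide":[0.566,-0.217,0.325],"angular":[0.02,-0.588,0],"claw":-1},{"slide":[0.566,-0.217,0.325],"angular":[0.02,-0.588,0],"claw":-1},{"slide":[0.566,-0.217,0.325],"angular":[0.02,-0.588,0],"claw":-1}]' 40;python3 - <<'E'
from h import *
st();rel([.4555,.3504,.230],ori(0))
E
```

```text
time: 44.6
position: [0.4515, 0.3508, 0.3134]
tool_rot: [-2.08, -2.351, 0.015]
ft_force: [-0.5, -0.8, 0.2]
grip_width: 0.003
grip_force: 0.0
t 44.6 p [0.4515 0.3508 0.3134] rv [-2.08  -2.351  0.015] F [-0.5 -0.8  0.2] w 0.003 gf 0.0
q [-1.42  0.16  0.82  1.48 -0.12  1.56 -0.48]
slide [-0.002, 0.019, 0.333] ang [-0.017, 0.008, 0.002]
```

```bash
python3 -m inch '[{"slide":[0,0.015,0.1],"angular":[0,0,0],"claw":-1},{"slide":[0,0.015,0.2],"angular":[-0.017,0,0],"claw":-1},{"slide":[0,0.015,0.3],"angular":[-0.017,0,0],"claw":-1},{"slide":[0,0.015,0.34],"angular":[-0.017,0,0],"claw":-1},{"slide":[0,0.015,0.36],"angular":[-0.017,0,0],"claw":-1},{"slide":[0,0.015,0.375],"angular":[-0.017,0,0],"claw":-1},{"slide":[0,0.015,0.38],"angular":[-0.017,0,0],"claw":-1},{"slide":[0,0.015,0.38],"angular":[-0.017,0,0],"claw":-1}]'; python3 -m inch '[{"slide":[0,0,0.007],"angular":[0,0,0],"claw":-1},{"slide":[0,0,0.014],"angular":[0,0,0],"claw":-1},{"slide":[0,0,0.014],"angular":[0,0,0],"claw":-1}]'
```

```text
time: 45.4
position: [0.4544, 0.3519, 0.2196]
tool_rot: [2.078, 2.352, -0.002]
ft_force: [-0.6, -3.6, 4.8]
grip_width: 0.005
grip_force: 2.2
time: 45.7
position: [0.4546, 0.3523, 0.2187]
tool_rot: [2.079, 2.353, 0.001]
ft_force: [-4.1, -6.4, 18.1]
grip_width: 0.007
grip_force: 9.4
```

Fully pressed: 18 N against the stop. I'll retreat and check everything.

```bash
python3 -m inch '[{"slide":[0,0,-0.1],"angular":[0,0,0],"claw":-1},{"slide":[0,0,-0.3],"angular":[0,0,0],"claw":-1},{"slide":[0,0,-0.5],"angular":[0,0,0],"claw":-1},{"slide":[-0.15,0,-0.6],"angular":[0,0,0],"claw":-1},{"slide":[-0.35,0,-0.6],"angular":[0,0,0],"claw":-1},{"slide":[-0.55,0,-0.6],"angular":[0,0,0],"claw":-1},{"slide":[-0.75,0,-0.6],"angular":[0,0,0],"claw":-1},{"slide":[-0.75,0,-0.6],"angular":[0,0,0],"claw":-1}]'
python3 - <<'E'
from h import *
st();a=grab('scene')['color'];b=grab('side')['color']
x=cv2.resize(a[110:350,160:500],(560,400),interpolation=3);y=cv2.resize(b[120:320,120:400],(560,400),interpolation=3)
cv2.imwrite('pics/end.png',cv2.resize(np.hstack([x,y])[:,:,::-1],(800,286),interpolation=3))
V=cloud(grab('wrist')).reshape(-1,3)
b=V[(abs(V[:,0]-.515)<.03)&(V[:,1]<.295)&(V[:,1]>.22)&(V[:,2]>.1)&(V[:,2]<.32)]
print('handle',np.percentile(b,98,0).round(4).tolist())
q=V[(V[:,2]>.055)&(V[:,2]<.072)&(V[:,1]>.24)&(V[:,1]<.36)&(V[:,0]>.4)&(V[:,0]<.62)]
e=np.array([(x,np.percentile(q[abs(q[:,0]-x)<.005][:,1],3)) for x in np.arange(.41,.61,.01) if (abs(q[:,0]-x)<.005).sum()>5])
if len(e)>3:print('plate',np.polyfit(e[:,0],e[:,1],1))
E
```

```text
time: 46.5
position: [0.4791, 0.1588, 0.3667]
tool_rot: [2.092, 2.342, 0.002]
ft_force: [0.2, -1.0, 0.6]
grip_width: 0.003
grip_force: 0.0
t 46.5 p [0.4791 0.1588 0.3667] rv [2.092e+00 2.342e+00 2.000e-03] F [ 0.2 -1.   0.6] w 0.003 gf 0.0
q [-1.34 -0.08  0.92  1.54  0.06  1.65 -0.31]
handle [0.5203, 0.2943, 0.179]
plate [0.1212883  0.24717147]
```

View pics/end.png

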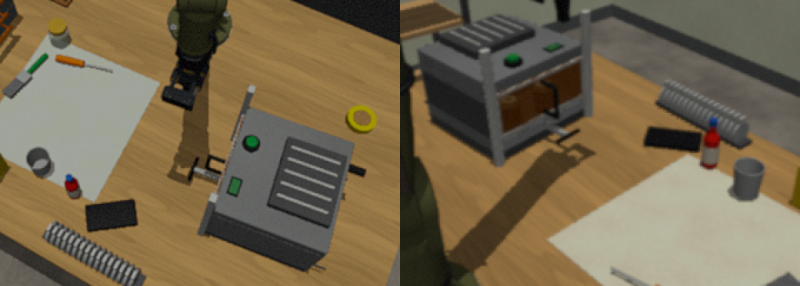

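The tray plate is now 14 mm further in than at the start, the door is shut with both lamps visible behind it, and the other bench items are where they were.

```bash
python3 -c "
from bench import ctrl
print(ctrl.close_job())"
```

```text
the job is handed in; nothing more can be done
None
```

The job is handed in: both lamp heads on the bench are standing upright on the tray with their bezels fully home, the tray is all the way in, the door is down on its sill, and the start button was pressed last.

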